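# Transfer mineral specimens to the viewing rack in reverse order

## Robot

A 6-joint arm with a two-finger parallel gripper is mounted at the origin on the work surface. World frame = base frame: x ahead of the robot, y to its left, z up, the work surface at z = 0. Lengths are in m, angles in rad, forces in N, time in s.
With the tool pointing down it reaches from about 0.3 to 1 m from the base axis. Payload 5.1 kg.
Tool frame: the origin (TCP) lies on the mounting face of the last link; the fingertips stand 190 mm ahead of it and the grasp point (between the pads) lies 171 mm ahead of it; x points along the fingers, z is the direction in which the jaws open and shut, and the axes are right-handed (so a half turn about x gives the same grasp; the last joint's range is limited). The gripper opens to 95 mm and grips with 3 to 60 N. Pads are 20 mm wide; open, the fingers measure 119 mm over their backs; the gripper's body (75 mm by 180 mm) begins 59 mm behind the grasp point.
Start: joints at [-1.277, 0.124, 1.65, -0, 1.367, -0.083], TCP at [0.239, -0.604, 0.405] pointing down, gripper open.
Joint ranges: [-2.61, 2.61], [-1.02, 2.33], [0.03, 2.71], [-1.35, 4.49], [0.32, 2.68], [-2.91, 2.91]. Speed limits (rad/s): [2.57, 2.57, 3.14, 3.14, 3.14, 3.14].

## Interface

Orientations are given as a unit quaternion [w, x, y, z].
In Python, from workcell import robot, read_camera, camera_model, sign_off gives the robot as it stands.
- The arm moves only by the tool jog_arm, never from a script. Its argument "series" is a list of rows, each an object with "dp": the shift along the tool's x, y, z each as a share of 100 mm, from -1 to 1, a list of three; "twist": the turn about the tool's x as a share of 45 degrees, from -1 to 1. A call has 1 to 8 rows; each row is the pose to reach, as a shift and turn from the pose commanded when the call began, along the tool's axes at that moment; what a row does not reach only later rows make up. A row lasts 1/8 s, in which the tool goes at most 62.5 mm and 10.7 degrees, less where a joint would pass 70% of its speed; a pose out of reach is approached as far as the arm can. A call with a number of a shift or a turn outside -1 to 1 is refused whole. A call with a gripper value outside its range is refused whole. "fingers" is the finger opening in mm, from 0 to 95.1, set as the call begins (left out, the last holds). The fingers move at their own pace and stop on an object; the grip force is fixed at half the most. Time passes only in rows, so rows that repeat a pose let the fingers close. It gives the time, the measured TCP pose, the force and the opening at its end, in the units of the state.
- robot.observe(): the state, without advancing time (a new reading comes with each control period).
- read_camera(name): name is "scene" or "top"; returns (picture, depth): 480x640x3 uint8, red, green, blue; 480x640 float32, m along the optical axis (not along the pixel's ray), 0 where there is no reading.
- camera_model(name): a dict with "vfov" (degrees; the focal length in pixels is half the picture's height over the tangent of half this angle, whatever the lens; pixels are square), "cx", "cy" (the principal point, pixels), "dist" ([k1, k2, p1, p2, k3] as OpenCV has them; the pictures are not rectified), "origin" and "orientation" of the camera in the world. Camera axes: x right, y down, z forward; pixel columns grow to the right and rows downward; lengths in m; the calibration is good to about 2 mm. A picture is of the moment at which its call begins. camera_model takes no time and is no camera call.
- sign_off(): hands the job in, once; it reports no verdict.
The state is a dict: "t": time; "qpos": joint angles; "dq": joint speeds; "joint_efforts": joint torques, N m; "position": TCP position; "ee_rot": TCP orientation; "wrist_force": force on the tool from outside, world axes, zero at the start; "ft_torque": the same for the moment, N m; "grip_width": finger opening in m.
Only numpy, scipy, OpenCV 4.12 (cv2) and the standard library are available. Lean on these libraries where they do the work, as an engineer would, in place of code of your own. Each camera call takes 0.05 s, during which the arm holds its last target.

## Task

Move the four mounted mineral specimens from the wooden storage rack to the white viewing rack, one in each well and in reverse order: the one that stood nearest the storage rack's red end goes in the well farthest from the viewing rack's red end, the second in the second-farthest, and so on. Lift them clear of one another and set each one down upright and flat on the floor of its well, never dropping it or tipping it over. Let go of the last one too and leave all four standing still.

Things in the scene. Friction and masses are not known exactly. Their poses are not given: they have to be found in the camera images.
- storage_rack: Fixed wooden rack, row of four square wells along its y. Origin: row centre, on the bench. Wells at x = 0, y = +84, +28, -28, -84 mm, 52 mm square inside, walls 4 mm, floor 4 mm and rim 10 mm above the bench. Red block (60 x 20, 16 mm high) at its +y end. Ledge 10 mm high on its +x side (x 30 to 62 mm) holds the tags. Specimens start here in any order. Left or right, any yaw.
- viewing_rack: Fixed white rack with grey well floors, empty at the start, on the other side of the bench at its own yaw. Origin: row centre, on the bench. Four wells at x = 0, y = +84, +28, -28, -84 mm, 52 mm square inside, walls 4 mm, floor 4 mm and rim 10 mm above the bench. Red block (60 x 20 mm, 16 mm high) at its +y end. No ledge.
- stone_blue: Loose specimen: an irregular deep blue rock on a grey round mount: foot disc 36 mm across, 8 mm high, then a stem 30 mm across up to 44 mm; 66 mm high in all, about 0.12 kg. Origin: centre of the foot's underside, z up. Best gripped on the stem 32 mm up, fingers closing across the row (along the rack's x): neighbouring stems are only 26 mm apart.
- stone_green: Loose specimen: a rounded, knobbly green rock on a grey round mount: foot disc 36 mm across, 8 mm high, then a stem 30 mm across up to 44 mm; 68 mm high in all, about 0.12 kg. Origin: centre of the foot's underside, z up. Best gripped on the stem 32 mm up, fingers closing across the row (along the rack's x): neighbouring stems are only 26 mm apart.
- stone_violet: Loose specimen: a pointed violet crystal on a grey round mount: foot disc 36 mm across, 8 mm high, then a stem 30 mm across up to 44 mm; 70 mm high in all, about 0.12 kg. Origin: centre of the foot's underside, z up. Best gripped on the stem 32 mm up, fingers closing across the row (along the rack's x): neighbouring stems are only 26 mm apart.
- stone_yellow: Loose specimen: a bright yellow cube-shaped crystal on a grey round mount: foot disc 36 mm across, 8 mm high, then a stem 30 mm across up to 44 mm; 64 mm high in all, about 0.12 kg. Origin: centre of the foot's underside, z up. Best gripped on the stem 32 mm up, fingers closing across the row (along the rack's x): neighbouring stems are only 26 mm apart.
- tag_blue: Fixed blue tag, 20 x 34 x 3 mm, on the storage rack's ledge, axes parallel to the rack's, 46 mm to the +x side of the well where the blue specimen stands at the start. It stays there to show where that specimen came from. Origin: centre of its underside, 10 mm above the bench.
- tag_green: Fixed green tag, 20 x 34 x 3 mm, on the storage rack's ledge, axes parallel to the rack's, 46 mm to the +x side of the well where the green specimen stands at the start. It stays there to show where that specimen came from. Origin: centre of its underside, 10 mm above the bench.
- tag_violet: Fixed violet tag, 20 x 34 x 3 mm, on the storage rack's ledge, axes parallel to the rack's, 46 mm to the +x side of the well where the violet specimen stands at the start. It stays there to show where that specimen came from. Origin: centre of its underside, 10 mm above the bench.
- tag_yellow: Fixed yellow tag, 20 x 34 x 3 mm, on the storage rack's ledge, axes parallel to the rack's, 46 mm to the +x side of the well where the yellow specimen stands at the start. It stays there to show where that specimen came from. Origin: centre of its underside, 10 mm above the bench.

How it is judged:
By the outcome, as a careful person would: the job done as asked, in the order asked, and still so for the second after the job is handed in, with the robot touching nothing.
It also fails if it takes over 125 s, if anything falls off the work surface, if the arm or the gripper's body presses on something with over 40 N, if the wrist force passes 120 N, or if a joint passes its speed limit or range.

## Working session

There is one attempt and no reset: what is moved stays moved. The work goes in short steps, Python scripts to look and compute and a tool call to move; the robot and the scene stay as the last step left them, time stands still between calls to the robot, and variables do not carry over. Pictures are saved under pics/ and viewed, and the job is handed in when it is done.

Besides the shell and the picture viewer there is one more tool, called after ">>>" in YAML: its name, and indented under it one key for each argument. jog_arm: Moves the arm, as the interface text tells. Its arguments: {"type":"object","properties":{"series":{"type":"array","items":{"type":"object","properties":{"dp":{"type":"array","items":{"type":"number"}},"twist":{"type":"number"}}}},"fingers":{"type":"number"}},"required":["series"]}

```bash
ls; mkdir -p pics; python3 - <<'E'
from workcell import robot, read_camera, camera_model
import cv2,numpy as np
print(robot.observe())
for n in ["scene","top"]:
    print(n,camera_model(n))
    im,d=read_camera(n); np.savez(f"pics/{n}0.npz",im=im,d=d)
    cv2.imwrite(f"pics/{n}0.png",im[:,:,::-1])
E
```

```text
pics
{'t': 0.0, 'qpos': array([-1.27660921e+00,  1.24512437e-01,  1.65171080e+00, -1.55482706e-05,
        1.36752164e+00, -8.25938681e-02]), 'dq': array([ 1.59706486e-03, -1.71531655e-05, -4.14371096e-04,  2.72861448e-04,
        2.89311840e-05,  2.69330770e-05]), 'joint_efforts': array([-5.14001986e-04, -4.17598164e+01, -3.59930384e+01,  7.73797324e-02,
        4.90938022e-02, -1.74294801e-04]), 'position': array([ 0.23905319, -0.60416396,  0.40346014]), 'ee_rot': array([ 0.58419756,  0.3979873 ,  0.58538806, -0.39703922]), 'wrist_force': array([ 0.62921586, -0.43409926,  0.0998128 ]), 'ft_torque': array([-0.01310126,  0.03437063,  0.00772293]), 'grip_width': 0.09513819487877281}
scene {'vfov': 54.6165228852902, 'cx': 316.55790938918585, 'cy': 243.94100486597424, 'dist': array([-0.10756908,  0.        ,  0.        ,  0.        ,  0.        ]), 'origin': array([ 0.95390474, -0.22981897,  0.74077518]), 'orientation': array([-0.26079906,  0.80438156,  0.50651242, -0.168521  ])}
top {'vfov': 45.29004268373299, 'cx': 326.1148552988851, 'cy': 246.58761760008477, 'dist': array([-0.0392973,  0.       ,  0.       ,  0.       ,  0.       ]), 'origin': array([0.32829014, 0.00174151, 1.16026546]), 'orientation': array([ 0.06087094, -0.70167957,  0.70794043, -0.05254394])}
```

View pics/scene0.png

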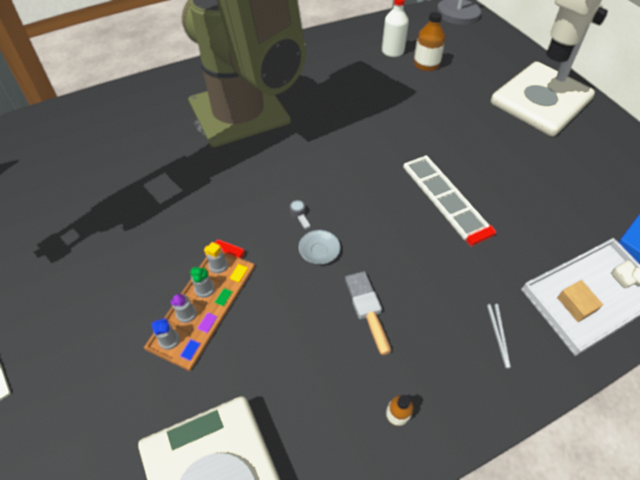

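View pics/top0.png

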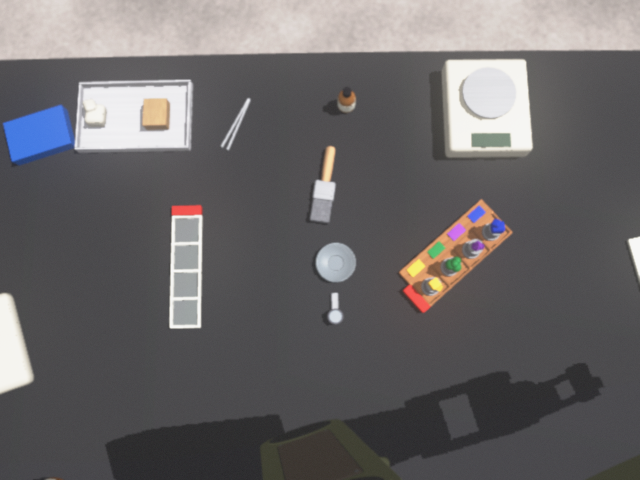

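The top view shows the storage rack at about (455,255), with its red block at (416,297). From the red end the order is yellow (430,286), green (452,266), violet (474,248), blue (493,230). The viewing rack is at about (186,268), with its red block at (187,210). I'll measure next.

```bash
cat > h.py <<'E'
import numpy as np, cv2
from scipy.spatial.transform import Rotation as R
from workcell import camera_model
def cam(n):
    m=camera_model(n); f=240/np.tan(np.radians(m["vfov"])/2)
    K=np.array([[f,0,m["cx"]],[0,f,m["cy"]],[0,0,1]])
    q=m["orientation"]; return K,m["dist"],R.from_quat([q[1],q[2],q[3],q[0]]).as_matrix(),m["origin"]
def ray(n,uv,z):
    K,d,Rm,o=cam(n); uv=np.asarray(uv,float).reshape(-1,1,2)
    p=cv2.undistortPoints(uv,K,d).reshape(-1,2)
    v=np.c_[p,np.ones(len(p))]@Rm.T
    return o+v*((z-o[2])/v[:,2])[:,None]
def proj(n,P):
    K,d,Rm,o=cam(n); rv=cv2.Rodrigues(Rm.T)[0]
    return cv2.projectPoints(np.asarray(P,float).reshape(-1,1,3),rv,-Rm.T@o,K,d)[0].reshape(-1,2)
def blobs(im,lo,hi,amin=30):
    h=cv2.cvtColor(im,cv2.COLOR_RGB2HSV); m=cv2.inRange(h,lo,hi)
    n,l,s,c=cv2.connectedComponentsWithStats(m)
    return [(c[i],s[i,4],l==i) for i in range(1,n) if s[i,4]>=amin]
E
cat > m1.py <<'E'
from h import *
C={"red":((0,170,120),(4,255,255)),"yellow":((24,150,120),(33,255,255)),"green":((50,150,50),(75,255,255)),"violet":((135,120,80),(152,255,255)),"blue":((112,150,80),(125,255,255))}
for n in ["top","scene"]:
    im=np.load(f"pics/{n}0.npz")["im"]
    for k,(lo,hi) in C.items():
        for c,a,m in blobs(im,lo,hi):
            z=0.016 if k=="red" else 0.013
            print(n,k,c.round(1),a,(ray(n,c,z)[0]*1000).round(1))
    for c,a,m in blobs(im,(80,5,80),(115,60,170),100):
        print(n,"grey",c.round(1),a,(ray(n,c,.004)[0]*1000).round(1))
E
python3 m1.py
```

```text
top red [183.6 209.6] 133 [593.3 305.8  16. ]
top red [412.3 296. ] 85 [ 412.5 -155.9   16. ]
top violet [455.9 231.7] 131 [ 542.1 -248.8   13. ]
top violet [477.6 245.6] 61 [ 513.1 -291.4   13. ]
top blue [476.1 213.6] 102 [ 579.3 -291.8   13. ]
top blue [497.6 226. ] 120 [ 553.1 -334.1   13. ]
top grey [186.9 230.3] 426 [552.3 300.8   4. ]
top grey [337.8 262.3] 234 [483.2  -8.8   4. ]
top grey [185.8 257. ] 460 [496.9 301.2   4. ]
top grey [185.4 284.4] 483 [440.8 300.4   4. ]
top grey [184.9 312.3] 499 [384.7 299.7   4. ]
scene red [399.    1.9] 45 [-301.5  663.9   16. ]
scene red [480.7 235.6] 279 [595.9 295.1  16. ]
scene red [230.7 248.7] 238 [ 411.7 -160.4   16. ]
scene yellow [211.1 248.4] 104 [ 392.  -194.4   13. ]
scene yellow [238.1 272.5] 171 [ 467.3 -165.6   13. ]
scene green [198.1 273.6] 184 [ 437.  -234.6   13. ]
scene green [223.2 296.6] 140 [ 504.4 -207.8   13. ]
scene violet [177.8 299.7] 127 [ 475.  -284.9   13. ]
scene violet [206.9 322.2] 192 [ 540.8 -250.6   13. ]
scene blue [160.1 326. ] 201 [ 512.8 -328.1   13. ]
scene blue [190.  349.4] 183 [ 577.4 -292.6   13. ]
scene grey [459.2  11.2] 617 [-187.8  829.     4. ]
scene grey [566.9  64.4] 269 [195.6 938.9   4. ]
scene grey [ 7.7 87.2] 580 [-430.5 -565.8    4. ]
scene grey [190.7 358. ] 34630 [ 588.3 -296.8    4. ]
scene grey [217.5 263.9] 201 [ 425.5 -194.1    4. ]
scene grey [ 79.4 281.7] 160 [ 348.7 -450.6    4. ]
scene grey [203.9 288.2] 213 [ 466.3 -234.3    4. ]
scene grey [551.1 323.2] 214 [806.7 300.1   4. ]
scene grey [185.8 312.2] 236 [ 500.2 -279.4    4. ]
scene grey [498.3 330.5] 378 [774.  203.8   4. ]
scene grey [378.6 357.8] 546 [723.9 -10.7   4. ]
scene grey [168.2 339.1] 245 [ 538.  -322.7    4. ]
scene grey [395.8 390.6] 106 [785.2 -13.6   4. ]
```

```bash
cat > m2.py <<'E'
from h import *
C={"yellow":((22,120,100),(35,255,255)),"green":((45,120,40),(80,255,255)),"violet":((130,90,60),(158,255,255)),"blue":((108,130,50),(128,255,255))}
def rect(m):
    c=max(cv2.findContours(m.astype(np.uint8),0,2)[0],key=cv2.contourArea); return cv2.minAreaRect(c)
def fit(mod,P):
    # yaw + t, 2D rigid
    a=mod.mean(0);b=P.mean(0);H=(mod-a).T@(P-b);th=np.arctan2(H[0,1]-H[1,0],H[0,0]+H[1,1])
    Rm=np.array([[np.cos(th),-np.sin(th)],[np.sin(th),np.cos(th)]]);t=b-Rm@a
    return th,t,P-(mod@Rm.T+t)
def hsv(im): return cv2.cvtColor(im,cv2.COLOR_RGB2HSV)
for n in ["top","scene"]:
    im=np.load(f"pics/{n}0.npz")["im"]; h=hsv(im)
    pts=[];mod=[]
    approx={"yellow":(467,-166),"green":(504,-208),"violet":(541,-250),"blue":(578,-292)}
    for i,(k,(lo,hi)) in enumerate(C.items()):
        best=None
        for c,a,m in blobs(im,lo,hi,20):
            p=rect(m)[0]; w=ray(n,c,.013)[0]*1000
            if np.hypot(*(w[:2]-approx[k]))<20:
                r=rect(m); w2=ray(n,r[0],.013)[0]*1000
                print(n,k,a,w.round(1),w2.round(1),np.round(r[1],1))
                pts.append(w2[:2]);mod.append((46,84-56*i))
    # no red here
    th,t,e=fit(np.array(mod,float),np.array(pts)); print("storage",np.degrees(th),t,e.round(1).tolist())
    S=(th,t)
    # viewing rack wells
    m=((h[...,1]<70)&(h[...,2]>70)&(h[...,2]<175)).astype(np.uint8)
    nn,l,s,c=cv2.connectedComponentsWithStats(m)
    pts=[];mod=[]
    for i in range(1,nn):
        w=ray(n,c[i],.004)[0]*1000
        for j in range(4):
            if np.hypot(w[0]-(552-56*j),w[1]-300)<20 and s[i,4]>80:
                r=rect(l==i);w2=ray(n,r[0],.004)[0]*1000
                print(n,"well",j,s[i,4],w.round(1),w2.round(1),np.round(r[1],1)); pts.append(w2[:2]);mod.append((0,84-56*j))
    if pts:
        th,t,e=fit(np.array(mod,float),np.array(pts)); print("view",np.degrees(th),t,e.round(1).tolist())
        V=(th,t)
    big=cv2.resize(im,None,fx=4,fy=4,interpolation=cv2.INTER_CUBIC)[:,:,::-1].copy()
    def draw(X,col):
        uv=(proj(n,X)*4+1.5).round().astype(int); cv2.polylines(big,[uv.reshape(-1,1,2)],True,col,1,cv2.LINE_AA)
    for (th,t) in (S,V):
        Rm=np.array([[np.cos(th),-np.sin(th)],[np.sin(th),np.cos(th)]])
        tr=lambda Q,z: np.c_[(np.array(Q)@Rm.T+t)/1000,np.full(len(Q),z)]
        for j in range(4):
            y=84-56*j; draw(tr([(-26,y-26),(26,y-26),(26,y+26),(-26,y+26)],.01),(0,255,0))
        draw(tr([(-30,-114),(30,-114),(30,114),(-30,114)],.01),(255,255,0))
        c=proj(n,tr([(0,0)],.01))[0]*4
        x0=int(np.clip(c[0]-320,0,1900));y0=int(np.clip(c[1]-300,0,1300))
        cv2.imwrite(f"pics/{n}_fit_{'S' if (th,t)==S else 'V'}.png",big[y0:y0+600,x0:x0+640])
E
python3 m2.py
```

```text
top yellow 169 [ 469.7 -164.4   13. ] [ 469.9 -164.5   13. ] [ 9.9 17. ]
top green 107 [ 505.7 -206.5   13. ] [ 505.8 -206.5   13. ] [ 7.2 14.4]
top violet 165 [ 542.3 -249.2   13. ] [ 542.  -249.5   13. ] [ 9.9 16.3]
top blue 123 [ 578.5 -291.3   13. ] [ 578.6 -291.3   13. ] [ 8.2 14.5]
storage 40.54833821174359 [ 489.11528481 -257.84228855] [[0.4, -0.4], [-0.1, 0.2], [-0.2, -0.3], [-0.1, 0.4]]
top well 0 484 [553.9 301.7   4. ] [553.  301.6   4. ] [22. 21.]
top well 1 513 [497.  300.7   4. ] [498.  300.9   4. ] [23. 22.]
top well 2 520 [441.5 300.    4. ] [441.7 300.2   4. ] [22. 23.]
top well 3 527 [385.1 299.4   4. ] [386.2 299.6   4. ] [22. 23.]
view -89.3058811467944 [469.70450708 300.5562917 ] [[-0.7, 0.0], [0.3, -0.0], [-0.1, -0.0], [0.5, 0.0]]
scene yellow 186 [ 467.8 -165.7   13. ] [ 467.8 -165.8   13. ] [10.6 18. ]
scene green 157 [ 504.6 -208.    13. ] [ 504.5 -207.7   13. ] [ 9.3 17.9]
scene violet 212 [ 540.8 -250.5   13. ] [ 540.9 -250.3   13. ] [10.8 20.2]
scene blue 202 [ 577.3 -293.    13. ] [ 577.5 -293.2   13. ] [10.4 20.1]
storage 40.71273269123669 [ 487.81201111 -259.2321055 ] [[-0.1, -0.2], [0.0, 0.3], [-0.1, 0.2], [0.1, -0.3]]
scene well 3 265 [378.9 300.4   4. ] [377.6 301.6   4. ] [21.2 16.3]
scene well 2 296 [435.4 301.1   4. ] [435.3 301.1   4. ] [22.2 16.4]
scene well 1 320 [492.3 301.8   4. ] [491.9 302.1   4. ] [23.6 17. ]
scene well 0 362 [548.6 302.5   4. ] [547.9 303.    4. ] [24.3 17.7]
view -89.47600607459427 [463.18991114 301.96274513] [[-1.6, 0.4], [0.1, -0.6], [0.7, -0.1], [0.7, 0.3]]
```

```bash
python3 - <<'E'
import cv2,numpy as np
a=[cv2.imread(f"pics/{n}_fit_{k}.png") for n in("top","scene") for k in "SV"]
for i in a: print(i.shape)
a=[cv2.resize(i,(400,375))[:,:400] if 0 else i[100:500,120:520] for i in a]
o=np.vstack([np.hstack(a[:2]),np.hstack(a[2:])])
cv2.imwrite("pics/fit_a.png",np.hstack(a[:2])); cv2.imwrite("pics/fit_b.png",np.hstack(a[2:]))
E
```

```text
(600, 640, 3)
(600, 640, 3)
(600, 640, 3)
(600, 640, 3)
```

View pics/fit_a.png

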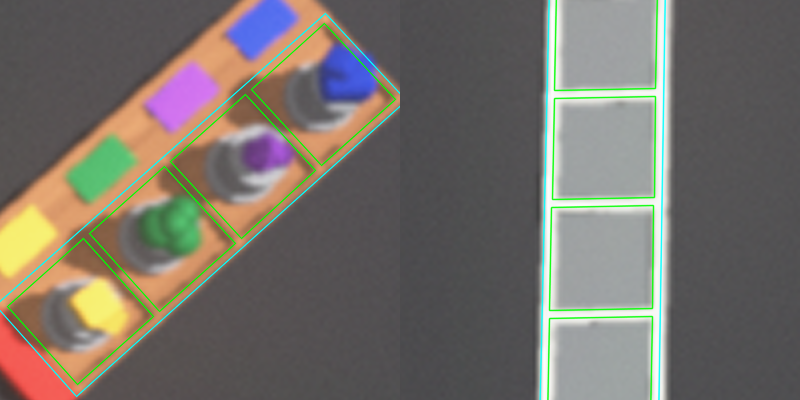

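View pics/fit_b.png

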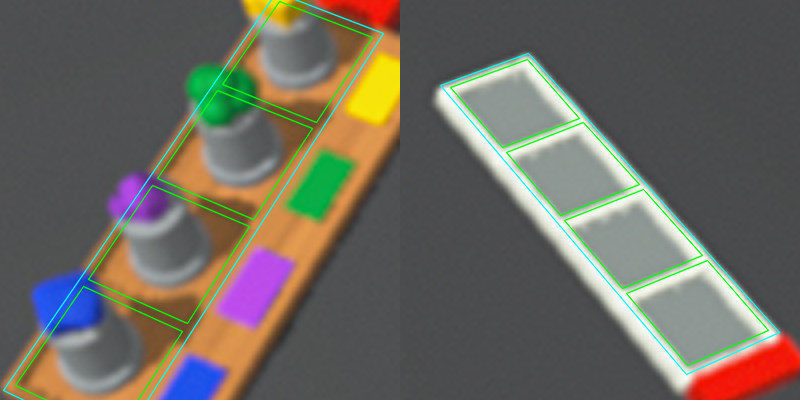

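The fits agree within 1–2 mm. The scene-view fit for the white rack sits about 4 mm toward −x, which is the near wall hiding part of the floor, so I'll use the top view there. Now I'll find where each stem stands from the depth images.

```bash
cat > m3.py <<'E'
from h import *
from scipy.optimize import least_squares
def cloud(n,d):
    K,ds,Rm,o=cam(n); v,u=np.mgrid[0:480,0:640]; uv=np.stack([u,v],-1).reshape(-1,1,2).astype(float)
    p=cv2.undistortPoints(uv,K,ds).reshape(-1,2); dd=d.reshape(-1)
    return (o+(np.c_[p,np.ones(len(p))]*dd[:,None])@Rm.T)*1000, dd>0
def fitstems(n,d,wells,zr=(16,44)):
    P,ok=cloud(n,d)
    out=[]
    for c in wells:
        s=ok&(P[:,2]>zr[0])&(P[:,2]<zr[1])&(np.hypot(P[:,0]-c[0],P[:,1]-c[1])<27)
        Q=P[s]
        r=least_squares(lambda x:np.hypot(Q[:,0]-x[0],Q[:,1]-x[1])-15,c,loss="soft_l1",f_scale=1.0) if len(Q)>8 else None
        out.append((None if r is None else r.x,len(Q),None if r is None else np.median(abs(r.fun))))
    return out
def wells(th,t):
    a=np.radians(th); return np.array([[t[0]-np.sin(a)*y,t[1]+np.cos(a)*y] for y in (84,28,-28,-84)])
S=(40.63,(488.5,-258.5)); V=(-89.4,(468.8,300.0))
if __name__=="__main__":
    W=wells(*S); print("S wells",W.round(1).tolist()); print("V wells",wells(*V).round(1).tolist())
    a=np.radians(S[0]); Rm=np.array([[np.cos(a),np.sin(a)],[-np.sin(a),np.cos(a)]])
    for n in ["scene","top"]:
        d=np.load(f"pics/{n}0.npz")["d"]
        P,ok=cloud(n,d)
        s=ok&(abs(P[:,0]-500)<40)&(abs(P[:,1]-100)<40); print(n,"bench z",np.median(P[s,2]),P[s,2].std())
        s=ok&(P[:,0]>640)&(P[:,0]<800)&(P[:,1]<-200)&(P[:,1]>-450); print("balance zmax",np.percentile(P[s,2],99))
        for (x,k,e),w in zip(fitstems(n,d,W),W):
            print(n,None if x is None else (x.round(1), "local off",(Rm@(x-w)).round(1)),k,e)
E
python3 m3.py
```

```text
S wells [[433.8, -194.7], [470.3, -237.2], [506.7, -279.8], [543.2, -322.3]]
V wells [[552.8, 300.9], [496.8, 300.3], [440.8, 299.7], [384.8, 299.1]]
scene bench z 1.3921884067742418 1.2915768573723228
balance zmax 64.64538105082455
scene (array([ 430. , -193.7]), 'local off', array([-2.2,  3.3])) 135 0.5584608594501805
scene (array([ 469.5, -233.7]), 'local off', array([1.7, 3.2])) 151 0.3297120021283213
scene (array([ 504.7, -279.9]), 'local off', array([-1.6,  1.3])) 143 0.4687466344539555
scene (array([ 541. , -322.1]), 'local off', array([-1.6,  1.5])) 146 0.3993071155854686
top bench z 0.4883371399775349 2.2297363494948534
balance zmax 64.93869989552172
top (array([ 432.1, -191.8]), 'local off', array([0.6, 3.4])) 42 0.24657552075152012
top (array([ 471.3, -232. ]), 'local off', array([4.2, 3.3])) 51 0.2803881819394043
top (array([ 506.3, -277.6]), 'local off', array([1. , 1.9])) 63 0.3172065781514579
top (array([ 542.7, -320.2]), 'local off', array([1. , 1.9])) 64 0.3855631748269035
```

```bash
cat > plan.py <<'E'
# usage: plan.py gx gy gz(mm, grasp point) jaw(deg, mod 180) -> list of calls (dp in 100mm, twist in 45deg)
import sys,numpy as np
from scipy.spatial.transform import Rotation as R
from workcell import robot
def tool():
    s=robot.observe(); q=s["ee_rot"]; M=R.from_quat([q[1],q[2],q[3],q[0]]).as_matrix()
    return s,M
s,M=tool(); g=s["position"]*1000+M[:,0]*171
jaw=np.degrees(np.arctan2(M[1,2],M[0,2]))
print("t %.2f grasp %s jaw %.2f toolx %s yax %s width %.1f F %s q %s"%(s["t"],g.round(1),jaw,M[:,0].round(3),M[:,1].round(2),s["grip_width"]*1000,s["wrist_force"].round(1),s["qpos"].round(2)))
if len(sys.argv)>4:
    G=np.array(list(map(float,sys.argv[1:4]))); J=float(sys.argv[4])
    dj=(J-jaw+90)%180-90
    Ti=-dj/45  # twist about tool x (down)
    step=float(sys.argv[5]) if len(sys.argv)>5 else 90
    # choose n so that each call within limits
    for n in range(1,20):
        ok=True;out=[];Rm=M.copy()
        for k in range(n):
            d=Rm.T@(G-g)/n/100
            out.append((d.round(3).tolist(),round(Ti/n,3)))
            if max(abs(d))>step/100 or abs(Ti/n)>0.9: ok=False
            Rm=Rm@R.from_euler("x",Ti/n*45,degrees=True).as_matrix()
        if ok: break
    for o in out: print(o)
E
python3 plan.py 431 -192.8 140 40.63
```

```text
t 0.10 grasp [ 239.  -603.9  232.6] jaw -68.41 toolx [-0.001  0.002 -1.   ] yax [0.93 0.37 0.  ] width 95.3 F [0.3 0.2 0. ] q [-1.28  0.12  1.65 -0.    1.37 -0.08]
([0.155, 0.55, -0.519], np.float64(0.263))
([0.155, 0.432, -0.621], np.float64(0.263))
([0.155, 0.295, -0.696], np.float64(0.263))
([0.155, 0.146, -0.742], np.float64(0.263))
([0.155, -0.009, -0.756], np.float64(0.263))
([0.155, -0.164, -0.738], np.float64(0.263))
```

```bash
sed -i 's/^    Ti=-dj/    if "full" in sys.argv: dj=(J-jaw+180)%360-180\n    Ti=-dj/; s/if len(sys.argv)>5 else/if len(sys.argv)>5 and sys.argv[5]!="full" else/' plan.py; python3 plan.py 431 -192.8 140 40.63 full
```

```text
t 0.10 grasp [ 239.  -603.9  232.6] jaw -68.41 toolx [-0.001  0.002 -1.   ] yax [0.93 0.37 0.  ] width 95.3 F [0.3 0.2 0. ] q [-1.28  0.12  1.65 -0.    1.37 -0.08]
([0.155, 0.55, -0.519], np.float64(-0.404))
([0.155, 0.684, -0.322], np.float64(-0.404))
([0.155, 0.75, -0.092], np.float64(-0.404))
([0.155, 0.742, 0.146], np.float64(-0.404))
([0.155, 0.659, 0.37], np.float64(-0.404))
([0.155, 0.511, 0.557], np.float64(-0.404))
```

>>> jog_arm:
  series:
    - {"dp": [0.04,0.14,-0.13],"twist": -0.1}
    - {"dp": [0.08,0.28,-0.26],"twist": -0.2}
    - {"dp": [0.12,0.42,-0.39],"twist": -0.3}
    - {"dp": [0.16,0.55,-0.52],"twist": -0.4}
  fingers: 70

```text
t: 0.6
position: [0.2713, -0.5351, 0.3879]
ee_rot: [0.64, 0.301, 0.64, -0.3]
wrist_force: [0.3, 0.0, 0.4]
grip_width: 0.0704
```

```bash
python3 plan.py 431 -192.8 140 40.63 full
```

```text
t 0.60 grasp [ 271.2 -534.9  216.9] jaw -50.26 toolx [-0.     0.001 -1.   ] yax [0.77 0.64 0.  ] width 70.4 F [0.3 0.  0.4] q [-1.19  0.03  1.78  0.    1.33 -0.31]
([0.154, 0.683, -0.322], np.float64(-0.404))
([0.154, 0.749, -0.093], np.float64(-0.404))
([0.154, 0.741, 0.146], np.float64(-0.404))
([0.154, 0.658, 0.37], np.float64(-0.404))
([0.154, 0.51, 0.557], np.float64(-0.404))
```

>>> jog_arm:
  series:
    - {"dp": [0.04,0.17,-0.08],"twist": -0.1}
    - {"dp": [0.08,0.34,-0.16],"twist": -0.2}
    - {"dp": [0.12,0.51,-0.24],"twist": -0.3}
    - {"dp": [0.154,0.683,-0.322],"twist": -0.404}

```text
t: 1.1
position: [0.3034, -0.4667, 0.3726]
ee_rot: [0.679, 0.196, 0.68, -0.195]
wrist_force: [0.1, -0.4, 0.2]
grip_width: 0.0702
```

>>> jog_arm:
  series:
    - {"dp": [0.04,0.19,-0.02],"twist": -0.1}
    - {"dp": [0.08,0.38,-0.05],"twist": -0.2}
    - {"dp": [0.12,0.56,-0.07],"twist": -0.3}
    - {"dp": [0.154,0.75,-0.093],"twist": -0.404}

```text
t: 1.6
position: [0.3355, -0.3983, 0.3572]
ee_rot: [0.702, 0.086, 0.702, -0.085]
wrist_force: [0.9, -0.3, -0.0]
grip_width: 0.0697
```

>>> jog_arm:
  series:
    - {"dp": [0.04,0.19,0.04],"twist": -0.1}
    - {"dp": [0.08,0.37,0.07],"twist": -0.2}
    - {"dp": [0.12,0.56,0.11],"twist": -0.3}
    - {"dp": [0.154,0.74,0.146],"twist": -0.404}

```text
t: 2.1
position: [0.3676, -0.33, 0.3419]
ee_rot: [0.706, -0.026, 0.707, 0.027]
wrist_force: [-0.0, -0.2, 0.8]
grip_width: 0.0695
```

>>> jog_arm:
  series:
    - {"dp": [0.04,0.16,0.09],"twist": -0.1}
    - {"dp": [0.08,0.33,0.18],"twist": -0.2}
    - {"dp": [0.12,0.5,0.28],"twist": -0.3}
    - {"dp": [0.154,0.66,0.37],"twist": -0.404}

```text
t: 2.6
position: [0.3997, -0.2616, 0.3265]
ee_rot: [0.693, -0.137, 0.694, 0.138]
wrist_force: [0.6, 0.2, 0.0]
grip_width: 0.0703
```

>>> jog_arm:
  series:
    - {"dp": [0.04,0.13,0.14],"twist": -0.1}
    - {"dp": [0.08,0.26,0.28],"twist": -0.2}
    - {"dp": [0.12,0.38,0.42],"twist": -0.3}
    - {"dp": [0.154,0.51,0.557],"twist": -0.404}

```text
t: 3.1
position: [0.4319, -0.1933, 0.3111]
ee_rot: [0.663, -0.245, 0.663, 0.246]
wrist_force: [-0.6, -0.8, -0.1]
grip_width: 0.0701
```

```bash
python3 plan.py 431 -192.8 38 40.63; python3 - <<'E'
from workcell import read_camera
import cv2
im,d=read_camera("scene"); cv2.imwrite("pics/a1.png",cv2.resize(im[130:400,60:360],(800,720))[:600,:,::-1])
E
```

```text
t 3.10 grasp [ 431.7 -193.2  140.1] jaw 40.64 toolx [-0.001  0.    -1.   ] yax [-0.65  0.76  0.  ] width 70.1 F [-0.6 -0.8 -0.1] q [-0.53 -0.2   2.13  0.    1.22 -1.24]
([0.511, 0.004, -0.001], np.float64(0.0))
([0.511, 0.004, -0.001], np.float64(0.0))
```

View pics/a1.png

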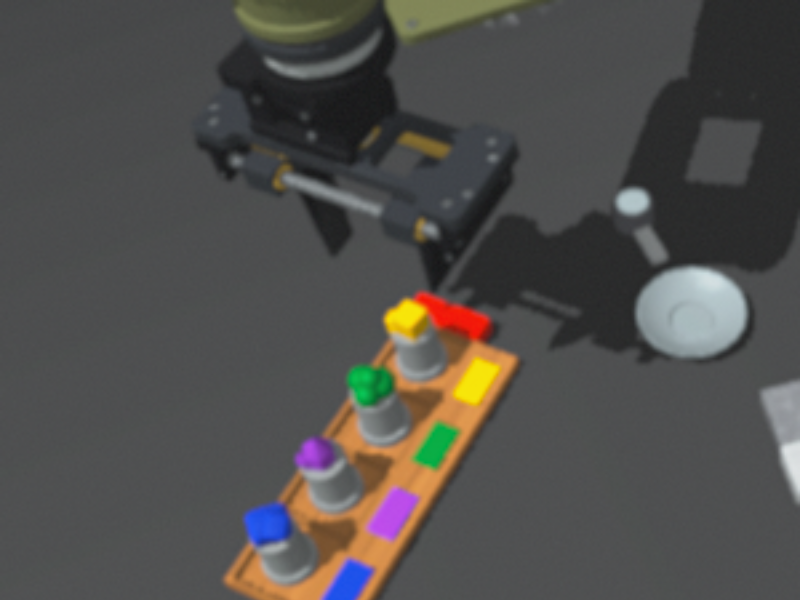

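The gripper is above the yellow stem (crop ~(415,340)), with its jaws across the row. Descending.

>>> jog_arm:
  series:
    - {"dp": [0.15,0.01,0]}
    - {"dp": [0.3,0.01,0]}
    - {"dp": [0.45,0.01,0]}
    - {"dp": [0.6,0.01,0]}
    - {"dp": [0.7,0.01,0]}
    - {"dp": [0.8,0.01,0]}
    - {"dp": [0.9,0.01,0]}
    - {"dp": [1.0,0.01,0]}

```text
invalid input
```

>>> jog_arm:
  series:
    - {"dp": [0.02,0,0]}
    - {"dp": [0.02,0,0]}
    - {"dp": [0.02,0,0]}
    - {"dp": [0.02,0,0]}
    - {"dp": [0.02,0,0]}
    - {"dp": [0.02,0,0]}
  fingers: 0

```text
invalid input
```

```bash
python3 plan.py
```

```text
t 3.15 grasp [ 432.  -191.6  139.6] jaw 40.80 toolx [-0.001  0.002 -1.   ] yax [-0.65  0.76  0.  ] width 70.2 F [-0.1  0.8  0.4] q [-0.53 -0.2   2.13  0.    1.22 -1.24]
```

>>> jog_arm:
  series:
    - {"dp": [0.15,0,0],"twist": 0}
    - {"dp": [0.3,0,0],"twist": 0}
    - {"dp": [0.45,0,0],"twist": 0}
    - {"dp": [0.6,0,0],"twist": 0}
    - {"dp": [0.7,0,0],"twist": 0}
    - {"dp": [0.8,0,0],"twist": 0}
    - {"dp": [0.9,0,0],"twist": 0}
    - {"dp": [1.0,0,0],"twist": 0}

```text
t: 4.15
position: [0.432, -0.194, 0.2113]
ee_rot: [0.664, -0.245, 0.663, 0.245]
wrist_force: [0.3, 1.0, -0.0]
grip_width: 0.0697
```

>>> jog_arm:
  series:
    - {"dp": [0.02,0,0],"twist": 0}
    - {"dp": [0.02,0,0],"twist": 0}
    - {"dp": [0.02,0,0],"twist": 0}
    - {"dp": [0.02,0,0],"twist": 0}
    - {"dp": [0.02,0,0],"twist": 0}
    - {"dp": [0.02,0,0],"twist": 0}
  fingers: 0

```text
t: 4.9
position: [0.432, -0.1941, 0.2101]
ee_rot: [0.664, -0.245, 0.663, 0.245]
wrist_force: [-0.3, 0.3, 1.5]
grip_width: 0.0298
```

```bash
python3 plan.py
```

```text
t 4.90 grasp [ 432.1 -194.1   39.1] jaw 40.49 toolx [ 0. -0. -1.] yax [-0.65  0.76 -0.  ] width 29.8 F [-0.3  0.3  1.5] q [-0.54 -0.06  2.19 -0.    1.01 -1.24]
```

Gripped: the opening reads 29.8 mm, and the stem is 30 mm. Lifting and transferring.

>>> jog_arm:
  series:
    - {"dp": [-0.1,0,0],"twist": 0}
    - {"dp": [-0.25,0,0],"twist": 0}
    - {"dp": [-0.4,0,0],"twist": 0}
    - {"dp": [-0.55,0,0],"twist": 0}
    - {"dp": [-0.7,0,0],"twist": 0}
    - {"dp": [-0.85,0,0],"twist": 0}
    - {"dp": [-1.0,0,0],"twist": 0}

```text
t: 5.78
position: [0.4318, -0.194, 0.3108]
ee_rot: [0.663, -0.245, 0.663, 0.245]
wrist_force: [0.1, 1.4, -1.1]
grip_width: 0.0295
```

```bash
python3 plan.py 384.8 299.1 138 90.6
```

```text
t 5.78 grasp [ 431.8 -194.   139.8] jaw 40.49 toolx [ 0. -0. -1.] yax [-0.65  0.76 -0.  ] width 29.5 F [ 0.1  1.4 -1.1] q [-0.54 -0.2   2.13 -0.    1.21 -1.24]
([0.003, 0.676, 0.474], np.float64(-0.186))
([0.003, 0.6, 0.567], np.float64(-0.186))
([0.003, 0.511, 0.648], np.float64(-0.186))
([0.003, 0.412, 0.716], np.float64(-0.186))
([0.003, 0.303, 0.768], np.float64(-0.186))
([0.003, 0.189, 0.804], np.float64(-0.186))
```

>>> jog_arm:
  series:
    - {"dp": [0,0.13,0.09],"twist": -0.04}
    - {"dp": [0,0.3,0.21],"twist": -0.08}
    - {"dp": [0,0.48,0.34],"twist": -0.13}
    - {"dp": [0,0.676,0.474],"twist": -0.186}

```text
t: 6.28
position: [0.4234, -0.1103, 0.3088]
ee_rot: [0.643, -0.293, 0.644, 0.294]
wrist_force: [0.0, -0.3, -0.6]
grip_width: 0.0295
```

>>> jog_arm:
  series:
    - {"dp": [0,0.15,0.14],"twist": -0.05}
    - {"dp": [0,0.3,0.28],"twist": -0.09}
    - {"dp": [0,0.45,0.42],"twist": -0.14}
    - {"dp": [0,0.6,0.567],"twist": -0.186}

```text
t: 6.78
position: [0.4153, -0.0282, 0.3088]
ee_rot: [0.62, -0.339, 0.621, 0.34]
wrist_force: [-0.3, -0.7, -0.8]
grip_width: 0.0293
```

>>> jog_arm:
  series:
    - {"dp": [0,0.13,0.16],"twist": -0.05}
    - {"dp": [0,0.26,0.32],"twist": -0.09}
    - {"dp": [0,0.38,0.48],"twist": -0.14}
    - {"dp": [0,0.511,0.648],"twist": -0.186}

```text
t: 7.28
position: [0.4073, 0.0538, 0.3088]
ee_rot: [0.593, -0.383, 0.594, 0.384]
wrist_force: [1.1, 0.3, -1.7]
grip_width: 0.0294
```

>>> jog_arm:
  series:
    - {"dp": [0,0.1,0.18],"twist": -0.05}
    - {"dp": [0,0.21,0.36],"twist": -0.09}
    - {"dp": [0,0.31,0.54],"twist": -0.14}
    - {"dp": [0,0.412,0.716],"twist": -0.186}

```text
t: 7.78
position: [0.3992, 0.1359, 0.3088]
ee_rot: [0.564, -0.426, 0.565, 0.427]
wrist_force: [-0.0, 0.1, -0.7]
grip_width: 0.0299
```

>>> jog_arm:
  series:
    - {"dp": [0,0.08,0.19],"twist": -0.05}
    - {"dp": [0,0.15,0.38],"twist": -0.09}
    - {"dp": [0,0.23,0.58],"twist": -0.14}
    - {"dp": [0,0.303,0.768],"twist": -0.186}

```text
t: 8.28
position: [0.3912, 0.218, 0.3089]
ee_rot: [0.531, -0.466, 0.532, 0.467]
wrist_force: [-0.4, -0.1, -1.2]
grip_width: 0.0294
```

>>> jog_arm:
  series:
    - {"dp": [0,0.05,0.22],"twist": -0.05}
    - {"dp": [0,0.1,0.44],"twist": -0.1}
    - {"dp": [0,0.15,0.64],"twist": -0.15}
    - {"dp": [0,0.189,0.804],"twist": -0.186}
    - {"dp": [0,0.189,0.804],"twist": -0.186}

```text
t: 8.9
position: [0.3837, 0.2999, 0.3093]
ee_rot: [0.496, -0.504, 0.497, 0.504]
wrist_force: [0.2, 1.0, -2.0]
grip_width: 0.0292
```

```bash
python3 plan.py 384.8 299.1 40 90.6;  python3 - <<'E'
from workcell import read_camera
import cv2,numpy as np
im,d=read_camera("top"); cv2.imwrite("pics/a2.png",np.hstack([cv2.resize(im[180:380,90:290],(400,400)),np.zeros((400,0,3),np.uint8)])[:,:,::-1])
im,d=read_camera("scene"); cv2.imwrite("pics/a2s.png",cv2.resize(im[60:330,300:600],(800,720))[:600,:,::-1])
E
```

```text
t 8.90 grasp [383.6 299.8 138.3] jaw 90.84 toolx [-0.001 -0.001 -1.   ] yax [-1.   -0.01  0.  ] width 29.2 F [ 0.2  1.  -2. ] q [ 0.55 -0.16  2.1  -0.    1.21 -1.03]
([0.492, -0.007, -0.003], np.float64(0.003))
([0.492, -0.007, -0.003], np.float64(0.003))
```

View pics/a2s.png

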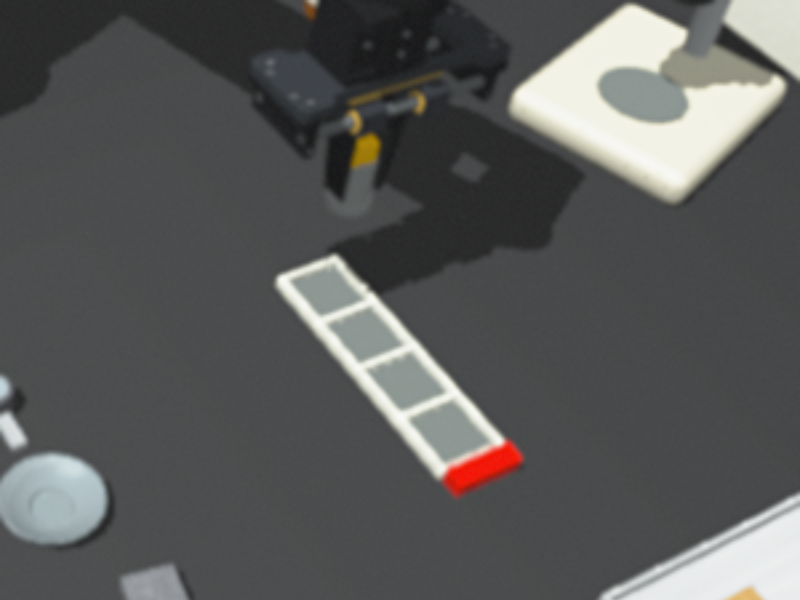

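Yellow hangs upright at about (360,175) in the crop, behind and above the far well (320,290). Lowering it.

>>> jog_arm:
  series:
    - {"dp": [0.15,0,0],"twist": 0}
    - {"dp": [0.3,0,0],"twist": 0}
    - {"dp": [0.45,0,0],"twist": 0}
    - {"dp": [0.6,0,0],"twist": 0}
    - {"dp": [0.75,0,0],"twist": 0}
    - {"dp": [0.85,0,0],"twist": 0}
    - {"dp": [0.92,0,0],"twist": 0}
    - {"dp": [0.95,0,0],"twist": 0}

```text
t: 10.0
position: [0.3844, 0.2991, 0.2144]
ee_rot: [0.497, -0.503, 0.497, 0.503]
wrist_force: [-0.4, 0.3, -0.7]
grip_width: 0.0294
```

>>> jog_arm:
  series:
    - {"dp": [0.01,0,0],"twist": 0}
    - {"dp": [0.02,0,0],"twist": 0}
    - {"dp": [0.03,0,0],"twist": 0}
    - {"dp": [0.03,0,0],"twist": 0}

```text
t: 10.5
position: [0.3844, 0.2991, 0.2119]
ee_rot: [-0.497, 0.503, -0.497, -0.503]
wrist_force: [0.5, -0.3, -2.3]
grip_width: 0.0295
```

```bash
python3 plan.py;  python3 - <<'E'
from workcell import read_camera
import cv2,numpy as np
im,d=read_camera("scene"); cv2.imwrite("pics/a3s.png",cv2.resize(im[120:270,370:520],(600,600),interpolation=cv2.INTER_CUBIC)[:,:,::-1])
E
```

```text
t 10.50 grasp [384.4 299.2  40.9] jaw 90.71 toolx [ 0.  0. -1.] yax [-1.   -0.01 -0.  ] width 29.5 F [ 0.5 -0.3 -2.3] q [ 0.55 -0.03  2.16  0.    1.01 -1.03]
```

View pics/a3s.png

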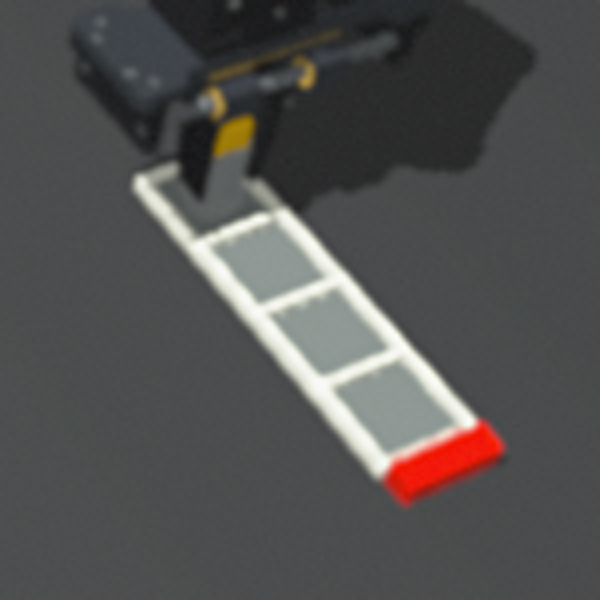

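Yellow is inside the far well. I'll lower the last 2 mm while watching the force.

>>> jog_arm:
  series:
    - {"dp": [0.005,0,0],"twist": 0}
    - {"dp": [0.01,0,0],"twist": 0}
    - {"dp": [0.015,0,0],"twist": 0}
    - {"dp": [0.015,0,0],"twist": 0}

```text
t: 11.05
position: [0.3843, 0.2991, 0.2102]
ee_rot: [0.497, -0.503, 0.497, 0.503]
wrist_force: [-0.3, 0.4, -1.4]
grip_width: 0.0291
```

>>> jog_arm:
  series:
    - {"dp": [0.005,0,0],"twist": 0}
    - {"dp": [0.005,0,0],"twist": 0}

```text
t: 11.3
position: [0.3844, 0.2991, 0.2101]
ee_rot: [0.497, -0.503, 0.497, 0.503]
wrist_force: [-1.7, -1.3, 3.3]
grip_width: 0.0297
```

Contact at about +4 N, at the same height as at the pick. Releasing.

>>> jog_arm:
  series:
    - {"dp": [0,0,0],"twist": 0}
    - {"dp": [0,0,0],"twist": 0}
    - {"dp": [0,0,0],"twist": 0}
    - {"dp": [0,0,0],"twist": 0}
  fingers: 70

```text
t: 11.8
position: [0.3844, 0.2991, 0.2097]
ee_rot: [0.497, -0.503, 0.497, 0.503]
wrist_force: [-0.8, 0.6, -0.1]
grip_width: 0.0639
```

>>> jog_arm:
  series:
    - {"dp": [-0.1,0,0],"twist": 0}
    - {"dp": [-0.25,0,0],"twist": 0}
    - {"dp": [-0.4,0,0],"twist": 0}
    - {"dp": [-0.6,0,0],"twist": 0}
    - {"dp": [-0.8,0,0],"twist": 0}
    - {"dp": [-1.0,0,0],"twist": 0}

```text
t: 12.55
position: [0.3844, 0.2991, 0.3118]
ee_rot: [-0.497, 0.503, -0.496, -0.503]
wrist_force: [0.5, 0.6, -0.4]
grip_width: 0.0695
```

```bash
python3 plan.py 470.4 -232.9 138 40.63;  python3 - <<'E'
from workcell import read_camera
import cv2,numpy as np
im,d=read_camera("scene"); cv2.imwrite("pics/a4s.png",cv2.resize(im[120:270,370:520],(600,600),interpolation=cv2.INTER_CUBIC)[:,:,::-1])
E
```

```text
t 12.55 grasp [384.6 299.3 140.8] jaw 90.71 toolx [ 0.001  0.001 -1.   ] yax [-1.   -0.01 -0.  ] width 69.5 F [ 0.5  0.6 -0.4] q [ 0.55 -0.17  2.1  -0.    1.21 -1.03]
([0.004, -0.132, -0.889], np.float64(0.185))
([0.004, -0.26, -0.86], np.float64(0.185))
([0.004, -0.382, -0.813], np.float64(0.185))
([0.004, -0.496, -0.749], np.float64(0.185))
([0.004, -0.599, -0.669], np.float64(0.185))
([0.004, -0.69, -0.575], np.float64(0.185))
```

View pics/a4s.png

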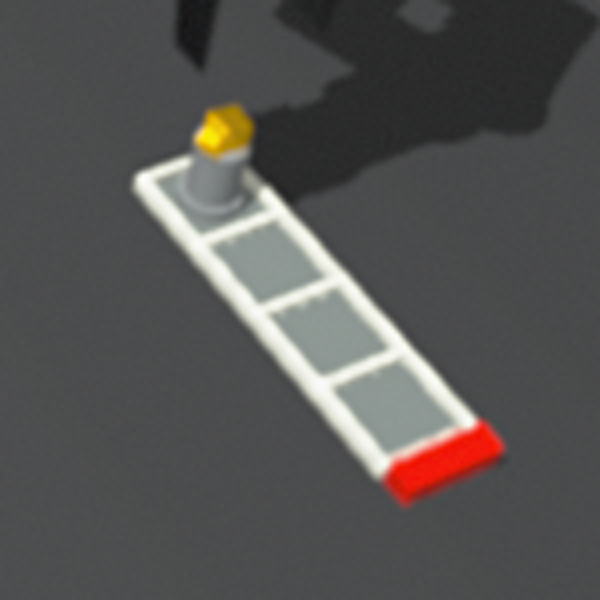

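Yellow stands upright in the far well (crop ~(212,180)). Now green.

>>> jog_arm:
  series:
    - {"dp": [0,-0.03,-0.2],"twist": 0.04}
    - {"dp": [0,-0.06,-0.42],"twist": 0.09}
    - {"dp": [0,-0.1,-0.65],"twist": 0.14}
    - {"dp": [0,-0.13,-0.89],"twist": 0.185}

```text
t: 13.1
position: [0.3985, 0.2096, 0.3104]
ee_rot: [0.533, -0.466, 0.532, 0.465]
wrist_force: [-0.5, -0.1, 0.3]
grip_width: 0.07
```

>>> jog_arm:
  series:
    - {"dp": [0,-0.09,-0.29],"twist": 0.06}
    - {"dp": [0,-0.17,-0.57],"twist": 0.12}
    - {"dp": [0,-0.26,-0.86],"twist": 0.185}

```text
t: 13.48
position: [0.4128, 0.1207, 0.3104]
ee_rot: [0.565, -0.426, 0.564, 0.425]
wrist_force: [-0.1, -0.3, 0.7]
grip_width: 0.0698
```

>>> jog_arm:
  series:
    - {"dp": [0,-0.13,-0.27],"twist": 0.06}
    - {"dp": [0,-0.25,-0.54],"twist": 0.12}
    - {"dp": [0,-0.38,-0.81],"twist": 0.185}

```text
t: 13.85
position: [0.4271, 0.0323, 0.3104]
ee_rot: [0.595, -0.383, 0.594, 0.383]
wrist_force: [0.5, 1.3, -0.4]
grip_width: 0.0701
```

>>> jog_arm:
  series:
    - {"dp": [0,-0.17,-0.25],"twist": 0.06}
    - {"dp": [0,-0.33,-0.5],"twist": 0.12}
    - {"dp": [0,-0.5,-0.75],"twist": 0.185}

```text
t: 14.22
position: [0.4419, -0.0566, 0.3104]
ee_rot: [0.621, -0.339, 0.62, 0.339]
wrist_force: [0.5, 0.9, 0.5]
grip_width: 0.0702
```

>>> jog_arm:
  series:
    - {"dp": [0,-0.2,-0.22],"twist": 0.06}
    - {"dp": [0,-0.4,-0.45],"twist": 0.12}
    - {"dp": [0,-0.6,-0.67],"twist": 0.185}

```text
t: 14.6
position: [0.4564, -0.1455, 0.3104]
ee_rot: [0.644, -0.293, 0.643, 0.293]
wrist_force: [-0.5, -0.9, 0.0]
grip_width: 0.0699
```

>>> jog_arm:
  series:
    - {"dp": [0,-0.2,-0.17],"twist": 0.06}
    - {"dp": [0,-0.4,-0.34],"twist": 0.1}
    - {"dp": [0,-0.6,-0.5],"twist": 0.16}
    - {"dp": [0,-0.69,-0.575],"twist": 0.185}
    - {"dp": [0,-0.69,-0.575],"twist": 0.185}

```text
t: 15.22
position: [0.4708, -0.2334, 0.31]
ee_rot: [0.663, -0.246, 0.663, 0.246]
wrist_force: [0.3, 0.8, 0.4]
grip_width: 0.0702
```

```bash
python3 plan.py 470.4 -232.9 38.3 40.63 99;  python3 - <<'E'
from workcell import read_camera
import numpy as np
im,d=read_camera("scene"); np.savez("pics/scene1.npz",im=im,d=d)
from m3 import *
W=wells(*S)
for (x,k,e),w in zip(fitstems("scene",d,W),W): print(x,k,e)
print(fitstems("scene",d,wells(*V)[3:]))
E
```

```text
t 15.22 grasp [ 470.9 -233.3  139. ] jaw 40.73 toolx [ 0.  0. -1.] yax [-0.65  0.76 -0.  ] width 70.2 F [0.3 0.8 0.4] q [-0.56 -0.07  2.02  0.    1.2  -1.27]
([0.504, 0.003, -0.001], np.float64(0.001))
([0.504, 0.003, -0.001], np.float64(0.001))
None 0 None
[ 469.59521072 -233.78053964] 152 0.4409739562000299
[ 504.80273421 -280.012677  ] 145 0.45520482023143316
[ 541.03320892 -322.10918341] 151 0.3637305254214258
[(array([381.53103063, 297.93073629]), 130, np.float64(0.6902563562768549))]
```

The remaining stems have not moved. Picking green at the same height.

>>> jog_arm:
  series:
    - {"dp": [0.15,0,0],"twist": 0}
    - {"dp": [0.3,0,0],"twist": 0}
    - {"dp": [0.45,0,0],"twist": 0}
    - {"dp": [0.6,0,0],"twist": 0}
    - {"dp": [0.7,0,0],"twist": 0}
    - {"dp": [0.8,0,0],"twist": 0}
    - {"dp": [0.9,0,0],"twist": 0}
    - {"dp": [1.0,0,0],"twist": 0}

```text
t: 16.27
position: [0.4709, -0.2332, 0.2093]
ee_rot: [0.663, -0.246, 0.663, 0.246]
wrist_force: [-0.0, 0.4, 0.0]
grip_width: 0.07
```

>>> jog_arm:
  series:
    - {"dp": [0,0,0],"twist": 0}
    - {"dp": [0,0,0],"twist": 0}
    - {"dp": [0,0,0],"twist": 0}
    - {"dp": [0,0,0],"twist": 0}
    - {"dp": [0,0,0],"twist": 0}
    - {"dp": [0,0,0],"twist": 0}
  fingers: 0

```text
t: 17.02
position: [0.471, -0.2331, 0.2101]
ee_rot: [0.663, -0.246, 0.663, 0.246]
wrist_force: [-0.6, -0.1, 2.1]
grip_width: 0.0299
```

>>> jog_arm:
  series:
    - {"dp": [-0.1,0,0],"twist": 0}
    - {"dp": [-0.25,0,0],"twist": 0}
    - {"dp": [-0.4,0,0],"twist": 0}
    - {"dp": [-0.55,0,0],"twist": 0}
    - {"dp": [-0.7,0,0],"twist": 0}
    - {"dp": [-0.85,0,0],"twist": 0}
    - {"dp": [-1.0,0,0],"twist": 0}
    - {"dp": [-1.0,0,0],"twist": 0}

```text
t: 18.02
position: [0.4713, -0.2334, 0.3116]
ee_rot: [0.664, -0.247, 0.662, 0.245]
wrist_force: [-0.1, 0.0, -1.0]
grip_width: 0.0301
```

```bash
python3 plan.py 440.8 299.7 139 90.6
```

```text
t 18.02 grasp [ 471.8 -233.6  140.6] jaw 40.76 toolx [ 0.003 -0.002 -1.   ] yax [-0.65  0.76 -0.  ] width 30.1 F [-0.1  0.  -1. ] q [-0.56 -0.07  2.01  0.    1.2  -1.27]
([0.001, 0.707, 0.541], np.float64(-0.185))
([0.001, 0.621, 0.638], np.float64(-0.185))
([0.001, 0.523, 0.721], np.float64(-0.185))
([0.001, 0.413, 0.789], np.float64(-0.185))
([0.001, 0.295, 0.84], np.float64(-0.185))
([0.001, 0.17, 0.874], np.float64(-0.185))
```

>>> jog_arm:
  series:
    - {"dp": [0,0.14,0.11],"twist": -0.04}
    - {"dp": [0,0.3,0.23],"twist": -0.08}
    - {"dp": [0,0.5,0.38],"twist": -0.13}
    - {"dp": [0,0.707,0.541],"twist": -0.185}

```text
t: 18.52
position: [0.4651, -0.1421, 0.3089]
ee_rot: [0.642, -0.294, 0.643, 0.295]
wrist_force: [-0.2, -0.0, -0.8]
grip_width: 0.0299
```

>>> jog_arm:
  series:
    - {"dp": [0,0.16,0.16],"twist": -0.05}
    - {"dp": [0,0.31,0.32],"twist": -0.09}
    - {"dp": [0,0.47,0.48],"twist": -0.14}
    - {"dp": [0,0.621,0.638],"twist": -0.185}

```text
t: 19.02
position: [0.4597, -0.0533, 0.3089]
ee_rot: [0.619, -0.34, 0.62, 0.341]
wrist_force: [-0.4, -0.5, -1.3]
grip_width: 0.03
```

>>> jog_arm:
  series:
    - {"dp": [0,0.13,0.18],"twist": -0.05}
    - {"dp": [0,0.26,0.36],"twist": -0.09}
    - {"dp": [0,0.39,0.54],"twist": -0.14}
    - {"dp": [0,0.523,0.721],"twist": -0.185}

```text
t: 19.52
position: [0.4542, 0.0354, 0.3089]
ee_rot: [0.593, -0.384, 0.594, 0.385]
wrist_force: [0.3, -0.2, -0.4]
grip_width: 0.0299
```

>>> jog_arm:
  series:
    - {"dp": [0,0.1,0.2],"twist": -0.05}
    - {"dp": [0,0.21,0.4],"twist": -0.09}
    - {"dp": [0,0.31,0.59],"twist": -0.14}
    - {"dp": [0,0.413,0.789],"twist": -0.185}

```text
t: 20.02
position: [0.4488, 0.1242, 0.3089]
ee_rot: [0.563, -0.426, 0.564, 0.427]
wrist_force: [0.8, -0.2, 0.1]
grip_width: 0.0298
```

>>> jog_arm:
  series:
    - {"dp": [0,0.07,0.21],"twist": -0.05}
    - {"dp": [0,0.15,0.42],"twist": -0.09}
    - {"dp": [0,0.22,0.63],"twist": -0.14}
    - {"dp": [0,0.295,0.84],"twist": -0.185}

```text
t: 20.52
position: [0.4433, 0.2129, 0.3089]
ee_rot: [0.531, -0.466, 0.532, 0.467]
wrist_force: [0.3, 0.1, -1.8]
grip_width: 0.0299
```

>>> jog_arm:
  series:
    - {"dp": [0,0.04,0.22],"twist": -0.05}
    - {"dp": [0,0.09,0.46],"twist": -0.1}
    - {"dp": [0,0.14,0.7],"twist": -0.15}
    - {"dp": [0,0.17,0.874],"twist": -0.185}
    - {"dp": [0,0.17,0.874],"twist": -0.185}
    - {"dp": [0,0.17,0.874],"twist": -0.185}

```text
t: 21.28
position: [0.4392, 0.3, 0.3094]
ee_rot: [-0.497, 0.503, -0.497, -0.503]
wrist_force: [-0.2, 0.4, -1.0]
grip_width: 0.0301
```

```bash
python3 plan.py 440.8 299.7 39 90.6 99
```

```text
t 21.27 grasp [439.1 299.9 138.4] jaw 90.71 toolx [-0.001 -0.001 -1.   ] yax [-1.   -0.01  0.  ] width 30.1 F [-0.2  0.4 -1. ] q [ 0.5  -0.06  2.   -0.    1.2  -1.08]
([0.497, -0.009, -0.001], np.float64(0.001))
([0.497, -0.009, -0.001], np.float64(0.001))
```

>>> jog_arm:
  series:
    - {"dp": [0.15,-0.01,0],"twist": 0}
    - {"dp": [0.3,-0.02,0],"twist": 0}
    - {"dp": [0.45,-0.02,0],"twist": 0}
    - {"dp": [0.6,-0.02,0],"twist": 0}
    - {"dp": [0.75,-0.02,0],"twist": 0}
    - {"dp": [0.87,-0.02,0],"twist": 0}
    - {"dp": [0.95,-0.02,0],"twist": 0}
    - {"dp": [0.97,-0.02,0],"twist": 0}

```text
t: 22.28
position: [0.4414, 0.3003, 0.2122]
ee_rot: [0.497, -0.503, 0.497, 0.503]
wrist_force: [-1.1, 0.1, -1.3]
grip_width: 0.03
```

>>> jog_arm:
  series:
    - {"dp": [0.005,0,0],"twist": 0}
    - {"dp": [0.01,0,0],"twist": 0}
    - {"dp": [0.015,0,0],"twist": 0}
    - {"dp": [0.02,0,0],"twist": 0}
    - {"dp": [0.02,0,0],"twist": 0}

```text
t: 22.9
position: [0.4415, 0.3003, 0.2108]
ee_rot: [0.497, -0.503, 0.497, 0.503]
wrist_force: [-0.0, 0.4, -1.0]
grip_width: 0.0299
```

>>> jog_arm:
  series:
    - {"dp": [0.005,0,0],"twist": 0}
    - {"dp": [0.01,0,0],"twist": 0}
    - {"dp": [0.01,0,0],"twist": 0}

```text
t: 23.28
position: [0.4416, 0.3003, 0.2101]
ee_rot: [-0.497, 0.503, -0.497, -0.503]
wrist_force: [-1.3, -1.0, 2.2]
grip_width: 0.0301
```

```bash
python3 plan.py;  python3 - <<'E'
from workcell import read_camera
import cv2,numpy as np
im,d=read_camera("scene"); cv2.imwrite("pics/b3s.png",cv2.resize(im[120:270,370:520],(600,600),interpolation=cv2.INTER_CUBIC)[:,:,::-1])
E
```

```text
t 23.27 grasp [441.6 300.3  39.1] jaw 90.71 toolx [ 0. -0. -1.] yax [-1.   -0.01 -0.  ] width 30.1 F [-1.3 -1.   2.2] q [ 0.5   0.08  2.05 -0.    1.01 -1.09]
```

View pics/b3s.png

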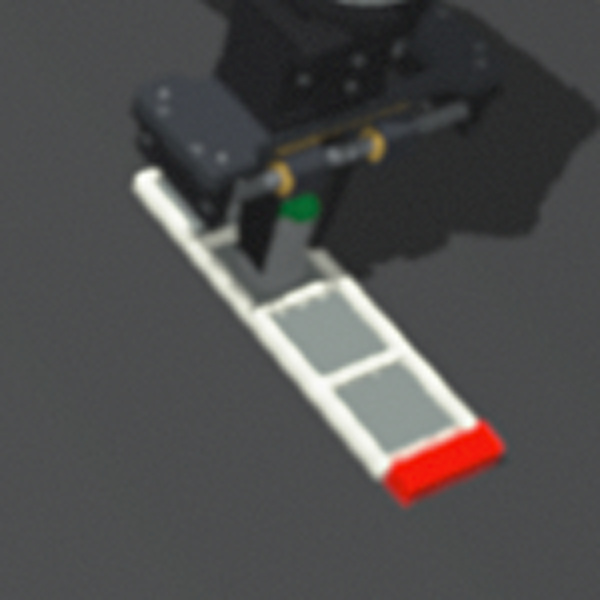

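Green is in the second-farthest well (stem ~(280,260)) with light contact of about 2–3 N. Releasing, then going for violet.

>>> jog_arm:
  series:
    - {"dp": [0,0,0],"twist": 0}
    - {"dp": [0,0,0],"twist": 0}
    - {"dp": [0,0,0],"twist": 0}
    - {"dp": [0,0,0],"twist": 0}
  fingers: 70

```text
t: 23.82
position: [0.4415, 0.3003, 0.2097]
ee_rot: [0.497, -0.503, 0.497, 0.503]
wrist_force: [-0.6, -0.3, -0.4]
grip_width: 0.0647
```

>>> jog_arm:
  series:
    - {"dp": [-0.1,0,0],"twist": 0}
    - {"dp": [-0.25,0,0],"twist": 0}
    - {"dp": [-0.4,0,0],"twist": 0}
    - {"dp": [-0.6,0,0],"twist": 0}
    - {"dp": [-0.8,0,0],"twist": 0}
    - {"dp": [-1.0,0,0],"twist": 0}
    - {"dp": [-1.0,0,0],"twist": 0}

```text
t: 24.7
position: [0.4421, 0.3006, 0.3125]
ee_rot: [-0.499, 0.504, -0.495, -0.503]
wrist_force: [-0.4, 0.3, -0.2]
grip_width: 0.07
```

```bash
python3 plan.py 505.5 -278.8 139 40.63 95;  python3 - <<'E'
from workcell import read_camera
import cv2,numpy as np
im,d=read_camera("scene"); cv2.imwrite("pics/b4s.png",cv2.resize(im[120:270,370:520],(600,600),interpolation=cv2.INTER_CUBIC)[:,:,::-1])
E
```

```text
t 24.70 grasp [442.8 301.  141.5] jaw 90.71 toolx [ 0.004  0.002 -1.   ] yax [-1.   -0.01 -0.  ] width 70.0 F [-0.4  0.3 -0.2] q [ 0.5  -0.06  1.99  0.    1.2  -1.09]
([0.002, -0.079, -0.829], np.float64(0.159))
([0.002, -0.182, -0.813], np.float64(0.159))
([0.002, -0.282, -0.784], np.float64(0.159))
([0.002, -0.377, -0.743], np.float64(0.159))
([0.002, -0.467, -0.69], np.float64(0.159))
([0.002, -0.549, -0.627], np.float64(0.159))
([0.002, -0.623, -0.553], np.float64(0.159))
```

View pics/b4s.png

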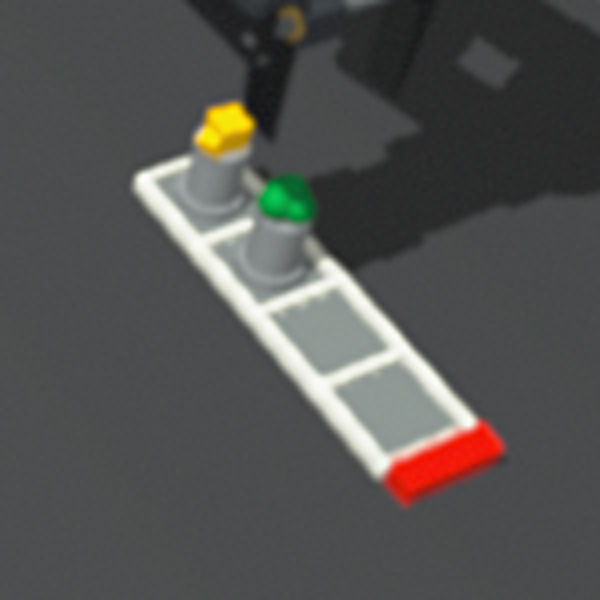

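Green stands upright at ~(276,240) next to yellow. Going to violet.

>>> jog_arm:
  series:
    - {"dp": [0,-0.02,-0.18],"twist": 0.04}
    - {"dp": [0,-0.04,-0.4],"twist": 0.08}
    - {"dp": [0,-0.06,-0.62],"twist": 0.12}
    - {"dp": [0,-0.08,-0.83],"twist": 0.16}

```text
t: 25.25
position: [0.4501, 0.2156, 0.3083]
ee_rot: [0.527, -0.47, 0.529, 0.47]
wrist_force: [0.0, -1.0, -0.4]
grip_width: 0.0701
```

>>> jog_arm:
  series:
    - {"dp": [0,-0.06,-0.27],"twist": 0.05}
    - {"dp": [0,-0.12,-0.54],"twist": 0.11}
    - {"dp": [0,-0.18,-0.81],"twist": 0.16}

```text
t: 25.62
position: [0.4587, 0.133, 0.3084]
ee_rot: [0.556, -0.436, 0.558, 0.436]
wrist_force: [1.4, 0.1, -0.1]
grip_width: 0.0699
```

>>> jog_arm:
  series:
    - {"dp": [0,-0.09,-0.26],"twist": 0.05}
    - {"dp": [0,-0.19,-0.52],"twist": 0.11}
    - {"dp": [0,-0.28,-0.78],"twist": 0.16}

```text
t: 26.0
position: [0.4673, 0.0507, 0.3084]
ee_rot: [0.582, -0.4, 0.584, 0.401]
wrist_force: [-0.7, -1.3, 0.1]
grip_width: 0.0698
```

>>> jog_arm:
  series:
    - {"dp": [0,-0.13,-0.25],"twist": 0.05}
    - {"dp": [0,-0.25,-0.5],"twist": 0.11}
    - {"dp": [0,-0.38,-0.74],"twist": 0.16}

```text
t: 26.38
position: [0.4762, -0.0319, 0.3084]
ee_rot: [0.606, -0.362, 0.608, 0.363]
wrist_force: [-1.0, 0.4, -0.6]
grip_width: 0.0704
```

>>> jog_arm:
  series:
    - {"dp": [0,-0.16,-0.23],"twist": 0.05}
    - {"dp": [0,-0.31,-0.46],"twist": 0.11}
    - {"dp": [0,-0.47,-0.69],"twist": 0.16}

```text
t: 26.75
position: [0.4851, -0.1148, 0.3083]
ee_rot: [0.628, -0.323, 0.629, 0.325]
wrist_force: [1.5, 0.4, -0.2]
grip_width: 0.0697
```

>>> jog_arm:
  series:
    - {"dp": [0,-0.18,-0.21],"twist": 0.05}
    - {"dp": [0,-0.36,-0.42],"twist": 0.11}
    - {"dp": [0,-0.55,-0.63],"twist": 0.16}

```text
t: 27.12
position: [0.4935, -0.1979, 0.3083]
ee_rot: [0.647, -0.283, 0.648, 0.285]
wrist_force: [0.7, 0.8, 0.7]
grip_width: 0.0699
```

>>> jog_arm:
  series:
    - {"dp": [0,-0.2,-0.18],"twist": 0.05}
    - {"dp": [0,-0.4,-0.35],"twist": 0.1}
    - {"dp": [0,-0.55,-0.49],"twist": 0.13}
    - {"dp": [0,-0.62,-0.55],"twist": 0.155}
    - {"dp": [0,-0.62,-0.55],"twist": 0.155}
    - {"dp": [0,-0.62,-0.55],"twist": 0.155}

```text
t: 27.88
position: [0.5031, -0.2783, 0.3096]
ee_rot: [0.663, -0.245, 0.663, 0.245]
wrist_force: [0.9, 0.2, 0.7]
grip_width: 0.0699
```

```bash
python3 plan.py 505.5 -278.8 39 40.63 105
```

```text
t 27.88 grasp [ 503.  -278.2  138.6] jaw 40.57 toolx [-0.     0.001 -1.   ] yax [-0.65  0.76  0.  ] width 69.9 F [0.9 0.2 0.7] q [-0.6   0.04  1.91  0.    1.2  -1.31]
([0.996, -0.022, 0.015], np.float64(-0.001))
```

>>> jog_arm:
  series:
    - {"dp": [0.15,-0.02,0.015],"twist": 0}
    - {"dp": [0.3,-0.02,0.015],"twist": 0}
    - {"dp": [0.45,-0.02,0.015],"twist": 0}
    - {"dp": [0.6,-0.02,0.015],"twist": 0}
    - {"dp": [0.7,-0.02,0.015],"twist": 0}
    - {"dp": [0.8,-0.02,0.015],"twist": 0}
    - {"dp": [0.9,-0.02,0.015],"twist": 0}
    - {"dp": [1.0,-0.02,0.015],"twist": 0}

```text
t: 28.88
position: [0.5057, -0.2795, 0.2094]
ee_rot: [0.663, -0.245, 0.663, 0.245]
wrist_force: [0.3, 0.3, 1.0]
grip_width: 0.0701
```

>>> jog_arm:
  series:
    - {"dp": [0,0,0],"twist": 0}
    - {"dp": [0,0,0],"twist": 0}
    - {"dp": [0,0,0],"twist": 0}
    - {"dp": [0,0,0],"twist": 0}
    - {"dp": [0,0,0],"twist": 0}
    - {"dp": [0,0,0],"twist": 0}
  fingers: 0

```text
t: 29.62
position: [0.5057, -0.2794, 0.2101]
ee_rot: [0.663, -0.245, 0.663, 0.245]
wrist_force: [0.1, -0.5, 2.5]
grip_width: 0.0295
```

>>> jog_arm:
  series:
    - {"dp": [-0.1,0,0],"twist": 0}
    - {"dp": [-0.25,0,0],"twist": 0}
    - {"dp": [-0.4,0,0],"twist": 0}
    - {"dp": [-0.55,0,0],"twist": 0}
    - {"dp": [-0.7,0,0],"twist": 0}
    - {"dp": [-0.85,0,0],"twist": 0}
    - {"dp": [-1.0,0,0],"twist": 0}
    - {"dp": [-1.0,0,0],"twist": 0}

```text
t: 30.62
position: [0.506, -0.2797, 0.3118]
ee_rot: [0.664, -0.246, 0.663, 0.244]
wrist_force: [0.3, -1.0, -1.8]
grip_width: 0.0296
```

```bash
python3 plan.py 496.8 300.3 139 90.6 93
```

```text
t 30.62 grasp [ 506.5 -280.   140.8] jaw 40.54 toolx [ 0.003 -0.002 -1.   ] yax [-0.65  0.76 -0.  ] width 29.6 F [ 0.3 -1.  -1.8] q [-0.6   0.04  1.9   0.    1.2  -1.31]
([0.001, 0.639, 0.528], np.float64(-0.159))
([0.001, 0.568, 0.604], np.float64(-0.159))
([0.001, 0.489, 0.67], np.float64(-0.159))
([0.001, 0.402, 0.725], np.float64(-0.159))
([0.001, 0.308, 0.77], np.float64(-0.159))
([0.001, 0.21, 0.802], np.float64(-0.159))
([0.001, 0.108, 0.822], np.float64(-0.159))
```

>>> jog_arm:
  series:
    - {"dp": [0,0.13,0.11],"twist": -0.04}
    - {"dp": [0,0.29,0.24],"twist": -0.07}
    - {"dp": [0,0.46,0.38],"twist": -0.11}
    - {"dp": [0,0.64,0.53],"twist": -0.159}

```text
t: 31.12
position: [0.504, -0.1943, 0.3093]
ee_rot: [0.646, -0.287, 0.646, 0.287]
wrist_force: [-0.3, -0.4, -2.2]
grip_width: 0.0297
```

>>> jog_arm:
  series:
    - {"dp": [0,0.14,0.15],"twist": -0.04}
    - {"dp": [0,0.28,0.3],"twist": -0.08}
    - {"dp": [0,0.43,0.45],"twist": -0.12}
    - {"dp": [0,0.57,0.604],"twist": -0.159}

```text
t: 31.62
position: [0.5026, -0.1119, 0.3097]
ee_rot: [0.627, -0.326, 0.627, 0.326]
wrist_force: [0.7, 0.1, -2.3]
grip_width: 0.0297
```

>>> jog_arm:
  series:
    - {"dp": [0,0.12,0.17],"twist": -0.04}
    - {"dp": [0,0.24,0.33],"twist": -0.08}
    - {"dp": [0,0.37,0.5],"twist": -0.12}
    - {"dp": [0,0.489,0.67],"twist": -0.159}

```text
t: 32.12
position: [0.5011, -0.029, 0.3098]
ee_rot: [0.606, -0.365, 0.606, 0.365]
wrist_force: [0.2, 0.5, -1.4]
grip_width: 0.0293
```

>>> jog_arm:
  series:
    - {"dp": [0,0.1,0.18],"twist": -0.04}
    - {"dp": [0,0.2,0.36],"twist": -0.08}
    - {"dp": [0,0.3,0.54],"twist": -0.12}
    - {"dp": [0,0.402,0.725],"twist": -0.159}

```text
t: 32.62
position: [0.4996, 0.0538, 0.3098]
ee_rot: [0.582, -0.402, 0.582, 0.402]
wrist_force: [-0.2, -0.7, -1.4]
grip_width: 0.0295
```

>>> jog_arm:
  series:
    - {"dp": [0,0.08,0.19],"twist": -0.04}
    - {"dp": [0,0.15,0.38],"twist": -0.08}
    - {"dp": [0,0.23,0.58],"twist": -0.12}
    - {"dp": [0,0.308,0.77],"twist": -0.159}

```text
t: 33.12
position: [0.4981, 0.1368, 0.3098]
ee_rot: [0.556, -0.437, 0.556, 0.437]
wrist_force: [0.1, -0.8, -1.4]
grip_width: 0.0293
```

>>> jog_arm:
  series:
    - {"dp": [0,0.05,0.2],"twist": -0.04}
    - {"dp": [0,0.1,0.4],"twist": -0.08}
    - {"dp": [0,0.16,0.6],"twist": -0.12}
    - {"dp": [0,0.21,0.802],"twist": -0.159}

```text
t: 33.62
position: [0.4967, 0.2197, 0.3098]
ee_rot: [0.527, -0.471, 0.527, 0.471]
wrist_force: [-0.1, -0.4, -1.2]
grip_width: 0.0296
```

>>> jog_arm:
  series:
    - {"dp": [0,0.03,0.22],"twist": -0.04}
    - {"dp": [0,0.06,0.44],"twist": -0.09}
    - {"dp": [0,0.09,0.66],"twist": -0.13}
    - {"dp": [0,0.1,0.822],"twist": -0.159}
    - {"dp": [0,0.1,0.822],"twist": -0.159}
    - {"dp": [0,0.1,0.822],"twist": -0.159}

```text
t: 34.38
position: [0.4966, 0.3009, 0.3096]
ee_rot: [-0.497, 0.503, -0.498, -0.503]
wrist_force: [0.4, -0.6, -2.4]
grip_width: 0.0293
```

```bash
python3 plan.py 496.8 300.3 39 90.6 105
```

```text
t 34.38 grasp [496.5 300.8 138.6] jaw 90.61 toolx [-0.    -0.001 -1.   ] yax [-1.   -0.01  0.  ] width 29.3 F [ 0.4 -0.6 -2.4] q [ 0.45  0.05  1.89 -0.    1.2  -1.13]
([0.996, -0.003, -0.005], np.float64(0.0))
```

>>> jog_arm:
  series:
    - {"dp": [0.15,0,0],"twist": 0}
    - {"dp": [0.3,0,0],"twist": 0}
    - {"dp": [0.45,0,0],"twist": 0}
    - {"dp": [0.6,0,0],"twist": 0}
    - {"dp": [0.75,0,0],"twist": 0}
    - {"dp": [0.87,0,0],"twist": 0}
    - {"dp": [0.95,0,0],"twist": 0}
    - {"dp": [0.97,0,0],"twist": 0}

```text
t: 35.38
position: [0.4964, 0.3011, 0.2121]
ee_rot: [0.497, -0.503, 0.498, 0.503]
wrist_force: [0.1, 0.6, -1.6]
grip_width: 0.0297
```

>>> jog_arm:
  series:
    - {"dp": [0.005,0,0],"twist": 0}
    - {"dp": [0.01,0,0],"twist": 0}
    - {"dp": [0.015,0,0],"twist": 0}
    - {"dp": [0.02,0,0],"twist": 0}
    - {"dp": [0.02,0,0],"twist": 0}

```text
t: 36.0
position: [0.4965, 0.3012, 0.2108]
ee_rot: [-0.497, 0.503, -0.497, -0.503]
wrist_force: [-0.7, 0.9, -0.7]
grip_width: 0.0298
```

>>> jog_arm:
  series:
    - {"dp": [0.005,0,0],"twist": 0}
    - {"dp": [0.01,0,0],"twist": 0}
    - {"dp": [0.01,0,0],"twist": 0}

```text
t: 36.38
position: [0.4966, 0.3012, 0.2101]
ee_rot: [0.497, -0.503, 0.497, 0.503]
wrist_force: [-1.5, -0.7, 2.1]
grip_width: 0.0294
```

```bash
python3 plan.py;  python3 - <<'E'
from workcell import read_camera
import cv2,numpy as np
im,d=read_camera("scene"); cv2.imwrite("pics/c3s.png",cv2.resize(im[120:270,370:520],(600,600),interpolation=cv2.INTER_CUBIC)[:,:,::-1])
E
```

```text
t 36.38 grasp [496.6 301.2  39.1] jaw 90.62 toolx [-0. -0. -1.] yax [-1.   -0.01  0.  ] width 29.4 F [-1.5 -0.7  2.1] q [ 0.45  0.17  1.95 -0.    1.02 -1.13]
```

View pics/c3s.png

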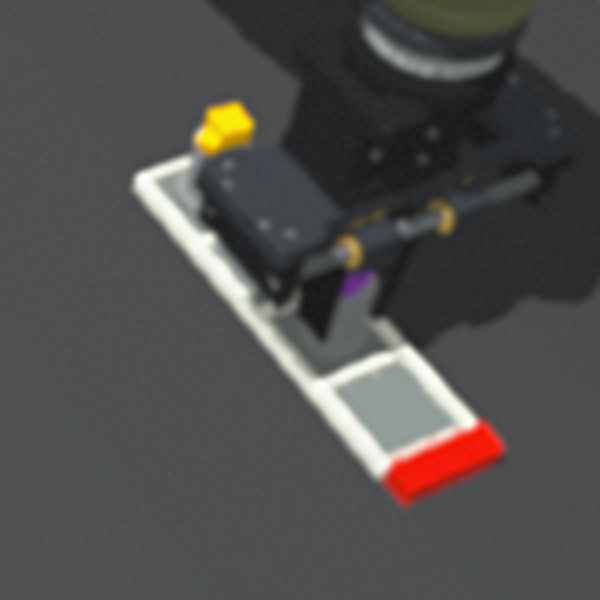

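Violet is seated in the third well (~(345,320)), with contact of about 2 N. Releasing, then on to blue.

>>> jog_arm:
  series:
    - {"dp": [0,0,0],"twist": 0}
    - {"dp": [0,0,0],"twist": 0}
    - {"dp": [0,0,0],"twist": 0}
    - {"dp": [0,0,0],"twist": 0}
  fingers: 70

```text
t: 36.92
position: [0.4966, 0.3012, 0.2097]
ee_rot: [-0.497, 0.503, -0.497, -0.503]
wrist_force: [-0.0, -0.0, 0.3]
grip_width: 0.0643
```

>>> jog_arm:
  series:
    - {"dp": [-0.1,0,0],"twist": 0}
    - {"dp": [-0.25,0,0],"twist": 0}
    - {"dp": [-0.4,0,0],"twist": 0}
    - {"dp": [-0.6,0,0],"twist": 0}
    - {"dp": [-0.8,0,0],"twist": 0}
    - {"dp": [-1.0,0,0],"twist": 0}
    - {"dp": [-1.0,0,0],"twist": 0}
    - {"dp": [-1.0,0,0],"twist": 0}

```text
t: 37.92
position: [0.4963, 0.3011, 0.3093]
ee_rot: [0.497, -0.503, 0.498, 0.503]
wrist_force: [-0.5, -0.6, -0.7]
grip_width: 0.0694
```

```bash
python3 plan.py 541.9 -321.2 139 40.63 93;  python3 - <<'E'
from workcell import read_camera
import cv2,numpy as np
im,d=read_camera("scene"); cv2.imwrite("pics/c4s.png",cv2.resize(im[120:270,370:520],(600,600),interpolation=cv2.INTER_CUBIC)[:,:,::-1])
E
```

```text
t 37.92 grasp [496.2 301.  138.3] jaw 90.62 toolx [-0.001 -0.    -1.   ] yax [-1.   -0.01  0.  ] width 69.4 F [-0.5 -0.6 -0.7] q [ 0.45  0.05  1.89  0.    1.2  -1.13]
([-0.001, -0.056, -0.889], np.float64(0.159))
([-0.001, -0.166, -0.876], np.float64(0.159))
([-0.001, -0.273, -0.848], np.float64(0.159))
([-0.001, -0.377, -0.808], np.float64(0.159))
([-0.001, -0.474, -0.755], np.float64(0.159))
([-0.001, -0.564, -0.69], np.float64(0.159))
([-0.001, -0.646, -0.614], np.float64(0.159))
```

View pics/c4s.png

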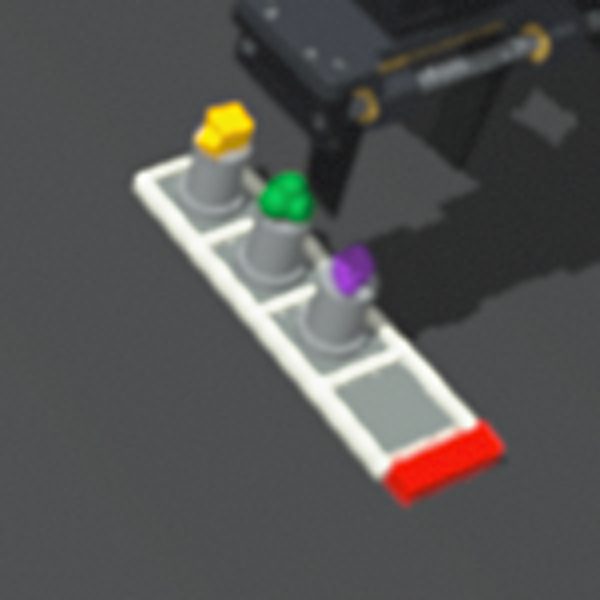

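Three specimens are upright in their wells. Fetching blue.

>>> jog_arm:
  series:
    - {"dp": [0,-0.01,-0.2],"twist": 0.04}
    - {"dp": [0,-0.03,-0.43],"twist": 0.08}
    - {"dp": [0,-0.04,-0.66],"twist": 0.12}
    - {"dp": [0,-0.06,-0.89],"twist": 0.16}

```text
t: 38.48
position: [0.5032, 0.2104, 0.3088]
ee_rot: [0.528, -0.47, 0.529, 0.47]
wrist_force: [-0.3, -0.4, 1.1]
grip_width: 0.0699
```

>>> jog_arm:
  series:
    - {"dp": [0,-0.06,-0.29],"twist": 0.05}
    - {"dp": [0,-0.11,-0.58],"twist": 0.11}
    - {"dp": [0,-0.17,-0.88],"twist": 0.16}

```text
t: 38.85
position: [0.5098, 0.1209, 0.3089]
ee_rot: [0.556, -0.435, 0.558, 0.436]
wrist_force: [0.4, -1.2, -0.8]
grip_width: 0.0697
```

>>> jog_arm:
  series:
    - {"dp": [0,-0.09,-0.28],"twist": 0.05}
    - {"dp": [0,-0.18,-0.57],"twist": 0.11}
    - {"dp": [0,-0.27,-0.85],"twist": 0.16}

```text
t: 39.22
position: [0.5156, 0.0319, 0.3089]
ee_rot: [0.583, -0.399, 0.584, 0.4]
wrist_force: [-0.3, -0.1, 0.4]
grip_width: 0.0698
```

>>> jog_arm:
  series:
    - {"dp": [0,-0.13,-0.27],"twist": 0.05}
    - {"dp": [0,-0.25,-0.54],"twist": 0.11}
    - {"dp": [0,-0.38,-0.81],"twist": 0.16}

```text
t: 39.6
position: [0.5219, -0.0572, 0.3089]
ee_rot: [0.607, -0.362, 0.608, 0.363]
wrist_force: [0.0, -0.6, 0.5]
grip_width: 0.0699
```

>>> jog_arm:
  series:
    - {"dp": [0,-0.16,-0.25],"twist": 0.05}
    - {"dp": [0,-0.32,-0.5],"twist": 0.11}
    - {"dp": [0,-0.475,-0.755],"twist": 0.16}

```text
t: 39.98
position: [0.528, -0.1461, 0.3089]
ee_rot: [0.628, -0.323, 0.629, 0.324]
wrist_force: [-0.3, 0.6, -1.1]
grip_width: 0.0701
```

>>> jog_arm:
  series:
    - {"dp": [0,-0.19,-0.23],"twist": 0.05}
    - {"dp": [0,-0.38,-0.46],"twist": 0.11}
    - {"dp": [0,-0.565,-0.69],"twist": 0.16}

```text
t: 40.35
position: [0.534, -0.235, 0.3088]
ee_rot: [0.647, -0.283, 0.648, 0.284]
wrist_force: [0.5, -0.7, -0.2]
grip_width: 0.0702
```

>>> jog_arm:
  series:
    - {"dp": [0,-0.2,-0.19],"twist": 0.05}
    - {"dp": [0,-0.4,-0.38],"twist": 0.1}
    - {"dp": [0,-0.55,-0.52],"twist": 0.13}
    - {"dp": [0,-0.645,-0.614],"twist": 0.155}
    - {"dp": [0,-0.645,-0.614],"twist": 0.155}
    - {"dp": [0,-0.645,-0.614],"twist": 0.155}

```text
t: 41.1
position: [0.5411, -0.3216, 0.3096]
ee_rot: [0.663, -0.244, 0.663, 0.245]
wrist_force: [0.2, 0.3, -0.0]
grip_width: 0.0703
```

```bash
python3 plan.py 541.9 -321.2 39 40.63 105
```

```text
t 41.10 grasp [ 541.  -321.5  138.6] jaw 40.47 toolx [-0.     0.001 -1.   ] yax [-0.65  0.76  0.  ] width 70.3 F [ 0.2  0.3 -0. ] q [-0.62  0.15  1.78  0.    1.21 -1.33]
([0.996, -0.004, 0.009], np.float64(-0.003))
```

>>> jog_arm:
  series:
    - {"dp": [0.15,0,0.01],"twist": 0}
    - {"dp": [0.3,0,0.01],"twist": 0}
    - {"dp": [0.45,0,0.01],"twist": 0}
    - {"dp": [0.6,0,0.01],"twist": 0}
    - {"dp": [0.7,0,0.01],"twist": 0}
    - {"dp": [0.8,0,0.01],"twist": 0}
    - {"dp": [0.9,0,0.01],"twist": 0}
    - {"dp": [1.0,0,0.01],"twist": 0}

```text
t: 42.1
position: [0.5419, -0.3216, 0.2094]
ee_rot: [0.664, -0.245, 0.663, 0.244]
wrist_force: [0.2, -0.3, 0.3]
grip_width: 0.0702
```

>>> jog_arm:
  series:
    - {"dp": [0,0,0],"twist": 0}
    - {"dp": [0,0,0],"twist": 0}
    - {"dp": [0,0,0],"twist": 0}
    - {"dp": [0,0,0],"twist": 0}
    - {"dp": [0,0,0],"twist": 0}
    - {"dp": [0,0,0],"twist": 0}
  fingers: 0

```text
t: 42.85
position: [0.5419, -0.3217, 0.2103]
ee_rot: [0.664, -0.245, 0.663, 0.244]
wrist_force: [-0.3, 0.5, 3.0]
grip_width: 0.0321
```

>>> jog_arm:
  series:
    - {"dp": [-0.1,0,0],"twist": 0}
    - {"dp": [-0.25,0,0],"twist": 0}
    - {"dp": [-0.4,0,0],"twist": 0}
    - {"dp": [-0.55,0,0],"twist": 0}
    - {"dp": [-0.7,0,0],"twist": 0}
    - {"dp": [-0.85,0,0],"twist": 0}
    - {"dp": [-1.0,0,0],"twist": 0}
    - {"dp": [-1.0,0,0],"twist": 0}

```text
t: 43.85
position: [0.5422, -0.3218, 0.3118]
ee_rot: [0.664, -0.245, 0.663, 0.243]
wrist_force: [0.0, 0.6, -1.5]
grip_width: 0.0321
```

```bash
python3 plan.py 552.8 300.9 139 90.6 98
```

```text
t 43.85 grasp [ 542.7 -322.1  140.8] jaw 40.45 toolx [ 0.003 -0.002 -1.   ] yax [-0.65  0.76 -0.  ] width 32.1 F [ 0.   0.6 -1.5] q [-0.62  0.15  1.78  0.    1.21 -1.33]
([0.001, 0.668, 0.588], np.float64(-0.159))
([0.001, 0.589, 0.667], np.float64(-0.159))
([0.001, 0.502, 0.735], np.float64(-0.159))
([0.001, 0.406, 0.792], np.float64(-0.159))
([0.001, 0.304, 0.837], np.float64(-0.159))
([0.001, 0.197, 0.868], np.float64(-0.159))
([0.001, 0.087, 0.886], np.float64(-0.159))
```

The opening is 32.1 mm instead of 30, so the pads may be touching the blue rock. Checking for tilt before moving on.

```bash
python3 - <<'E'
from workcell import read_camera
import cv2,numpy as np
im,d=read_camera("scene"); np.savez("pics/scene_b.npz",im=im,d=d); cv2.imwrite("pics/d1.png",cv2.resize(im[230:380,70:270],(800,600),interpolation=cv2.INTER_CUBIC)[:,:,::-1])
E
```

```text
(no output)
```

View pics/d1.png

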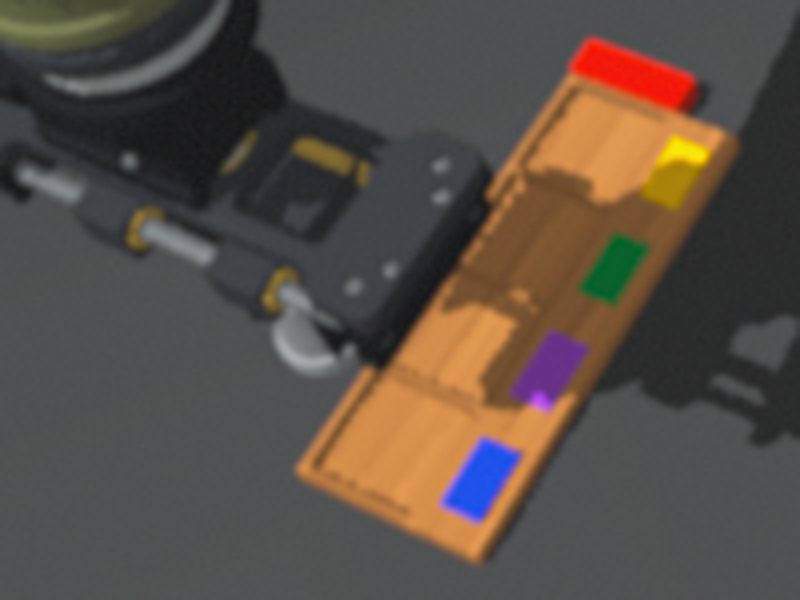

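I can't see the stem behind the gripper. The safest fix is to set blue back in its own well and regrip 3 mm lower, at the recommended 32 mm.

>>> jog_arm:
  series:
    - {"dp": [0.15,0,0],"twist": 0}
    - {"dp": [0.3,0,0],"twist": 0}
    - {"dp": [0.45,0,0],"twist": 0}
    - {"dp": [0.6,0,0],"twist": 0}
    - {"dp": [0.75,0,0],"twist": 0}
    - {"dp": [0.87,0,0],"twist": 0}
    - {"dp": [0.95,0,0],"twist": 0}
    - {"dp": [0.97,0,0],"twist": 0}

```text
t: 44.9
position: [0.5417, -0.3215, 0.2121]
ee_rot: [0.663, -0.244, 0.664, 0.245]
wrist_force: [-0.6, 0.9, -1.4]
grip_width: 0.0322
```

>>> jog_arm:
  series:
    - {"dp": [0.01,0,0],"twist": 0}
    - {"dp": [0.015,0,0],"twist": 0}
    - {"dp": [0.02,0,0],"twist": 0}
    - {"dp": [0.025,0,0],"twist": 0}
    - {"dp": [0.03,0,0],"twist": 0}
    - {"dp": [0.03,0,0],"twist": 0}

```text
t: 45.65
position: [0.5421, -0.3217, 0.2104]
ee_rot: [0.664, -0.245, 0.663, 0.244]
wrist_force: [0.5, 0.7, 1.0]
grip_width: 0.0322
```

>>> jog_arm:
  series:
    - {"dp": [0,0,0],"twist": 0}
    - {"dp": [0,0,0],"twist": 0}
    - {"dp": [0,0,0],"twist": 0}
    - {"dp": [0,0,0],"twist": 0}
  fingers: 70

```text
t: 46.15
position: [0.5417, -0.3215, 0.2096]
ee_rot: [0.663, -0.244, 0.664, 0.244]
wrist_force: [-0.4, 0.4, 0.4]
grip_width: 0.0664
```

>>> jog_arm:
  series:
    - {"dp": [0.01,0,0],"twist": 0}
    - {"dp": [0.02,0,0],"twist": 0}
    - {"dp": [0.03,0,0],"twist": 0}
    - {"dp": [0.03,0,0],"twist": 0}

```text
t: 46.65
position: [0.5417, -0.3215, 0.2066]
ee_rot: [0.663, -0.244, 0.664, 0.245]
wrist_force: [-0.1, 0.6, 0.3]
grip_width: 0.0701
```

>>> jog_arm:
  series:
    - {"dp": [0,0,0],"twist": 0}
    - {"dp": [0,0,0],"twist": 0}
    - {"dp": [0,0,0],"twist": 0}
    - {"dp": [0,0,0],"twist": 0}
    - {"dp": [0,0,0],"twist": 0}
    - {"dp": [0,0,0],"twist": 0}
  fingers: 0

```text
t: 47.4
position: [0.5418, -0.3215, 0.2069]
ee_rot: [0.664, -0.244, 0.663, 0.244]
wrist_force: [0.3, -0.9, 1.6]
grip_width: 0.0321
```

Still 32.1 mm at the recommended height, so it is probably the shape of the specimen. I'll lift, move gently, and check for tilt where the camera can see between the fingers.

>>> jog_arm:
  series:
    - {"dp": [-0.1,0,0],"twist": 0}
    - {"dp": [-0.25,0,0],"twist": 0}
    - {"dp": [-0.4,0,0],"twist": 0}
    - {"dp": [-0.55,0,0],"twist": 0}
    - {"dp": [-0.7,0,0],"twist": 0}
    - {"dp": [-0.85,0,0],"twist": 0}
    - {"dp": [-1.0,0,0],"twist": 0}
    - {"dp": [-1.0,0,0],"twist": 0}

```text
t: 48.4
position: [0.5422, -0.3218, 0.3089]
ee_rot: [0.664, -0.245, 0.663, 0.243]
wrist_force: [0.4, -0.1, -1.6]
grip_width: 0.0324
```

>>> jog_arm:
  series:
    - {"dp": [0,0.13,0.11],"twist": -0.04}
    - {"dp": [0,0.29,0.24],"twist": -0.07}
    - {"dp": [0,0.46,0.4],"twist": -0.11}
    - {"dp": [0,0.67,0.59],"twist": -0.159}

```text
t: 48.9
position: [0.5431, -0.2302, 0.3063]
ee_rot: [0.646, -0.286, 0.647, 0.286]
wrist_force: [-0.1, -0.4, -1.2]
grip_width: 0.0324
```

>>> jog_arm:
  series:
    - {"dp": [0,0.15,0.17],"twist": -0.04}
    - {"dp": [0,0.29,0.33],"twist": -0.08}
    - {"dp": [0,0.44,0.5],"twist": -0.12}
    - {"dp": [0,0.59,0.667],"twist": -0.159}

```text
t: 49.4
position: [0.5446, -0.1418, 0.3068]
ee_rot: [0.628, -0.326, 0.628, 0.326]
wrist_force: [0.4, 0.1, -1.4]
grip_width: 0.0322
```

>>> jog_arm:
  series:
    - {"dp": [0,0.12,0.18],"twist": -0.04}
    - {"dp": [0,0.25,0.37],"twist": -0.08}
    - {"dp": [0,0.38,0.55],"twist": -0.12}
    - {"dp": [0,0.5,0.735],"twist": -0.159}

```text
t: 49.9
position: [0.5461, -0.0529, 0.3068]
ee_rot: [0.606, -0.364, 0.606, 0.364]
wrist_force: [0.4, 0.3, -1.1]
grip_width: 0.0319
```

>>> jog_arm:
  series:
    - {"dp": [0,0.1,0.2],"twist": -0.04}
    - {"dp": [0,0.2,0.4],"twist": -0.08}
    - {"dp": [0,0.3,0.6],"twist": -0.12}
    - {"dp": [0,0.406,0.792],"twist": -0.159}

```text
t: 50.4
position: [0.5476, 0.0361, 0.3068]
ee_rot: [0.582, -0.401, 0.582, 0.401]
wrist_force: [0.9, -0.3, -0.5]
grip_width: 0.0321
```

>>> jog_arm:
  series:
    - {"dp": [0,0.08,0.21],"twist": -0.04}
    - {"dp": [0,0.15,0.42],"twist": -0.08}
    - {"dp": [0,0.23,0.63],"twist": -0.12}
    - {"dp": [0,0.304,0.837],"twist": -0.159}

```text
t: 50.9
position: [0.5489, 0.1251, 0.3068]
ee_rot: [0.556, -0.437, 0.556, 0.437]
wrist_force: [0.3, 0.8, -1.5]
grip_width: 0.0322
```

>>> jog_arm:
  series:
    - {"dp": [0,0.05,0.22],"twist": -0.04}
    - {"dp": [0,0.1,0.43],"twist": -0.08}
    - {"dp": [0,0.15,0.65],"twist": -0.12}
    - {"dp": [0,0.197,0.868],"twist": -0.159}

```text
t: 51.4
position: [0.5506, 0.2141, 0.3068]
ee_rot: [0.528, -0.471, 0.528, 0.471]
wrist_force: [0.2, -0.4, -1.6]
grip_width: 0.0322
```

>>> jog_arm:
  series:
    - {"dp": [0,0.02,0.22],"twist": -0.04}
    - {"dp": [0,0.05,0.46],"twist": -0.09}
    - {"dp": [0,0.07,0.7],"twist": -0.13}
    - {"dp": [0,0.085,0.886],"twist": -0.159}
    - {"dp": [0,0.085,0.886],"twist": -0.159}
    - {"dp": [0,0.085,0.886],"twist": -0.159}

```text
t: 52.15
position: [0.5525, 0.3014, 0.3066]
ee_rot: [-0.497, 0.502, -0.498, -0.502]
wrist_force: [0.1, -0.5, -0.7]
grip_width: 0.0321
```

```bash
python3 plan.py 552.8 300.9 36 90.6 105;  python3 - <<'E'
from workcell import read_camera
import cv2,numpy as np
im,d=read_camera("scene"); cv2.imwrite("pics/d2.png",cv2.resize(im[120:270,370:570],(800,600),interpolation=cv2.INTER_CUBIC)[:,:,::-1])
np.savez("pics/scene_d2.npz",im=im,d=d)
E
```

```text
t 52.15 grasp [552.5 301.3 135.6] jaw 90.52 toolx [-0.    -0.001 -1.   ] yax [-1.   -0.01  0.  ] width 32.1 F [ 0.1 -0.5 -0.7] q [ 0.41  0.16  1.78 -0.    1.2  -1.17]
([0.996, -0.003, -0.004], np.float64(-0.002))
```

View pics/d2.png

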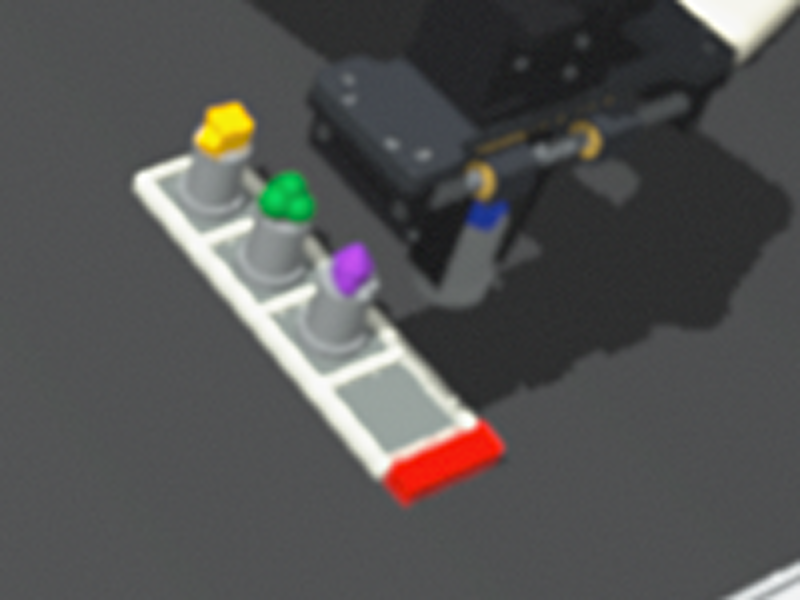

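```bash
python3 - <<'E'
from h import *
g=[.5525,.3013]
for z in (.1006,.1086,.1446,.166): print(z,((proj("scene",[[*g,z]])[0]-[370,120])*4).round(1))
im=np.load("pics/scene_d2.npz")["im"]
big=cv2.resize(im[160:210,465:515],(600,600),interpolation=cv2.INTER_CUBIC)[:,:,::-1].copy()
big=cv2.convertScaleAbs(big,alpha=1.8)
T=lambda p:tuple(int(v) for v in ((p-[465,160])*12+5.5))
for dx in (-.015,.015):
    # silhouette offsets: perpendicular to view dir in xy
    o=cam("scene")[3]; v=np.array(g)-o[:2]; n=np.array([-v[1],v[0]])/np.linalg.norm(v)*dx
    cv2.line(big,T(proj("scene",[[g[0]+n[0],g[1]+n[1],.1086]])[0]),T(proj("scene",[[g[0]+n[0],g[1]+n[1],.1446]])[0]),(0,255,0),1)
th=np.linspace(0,2*np.pi,60)
C=np.array([T(p) for p in proj("scene",np.c_[g[0]+.018*np.cos(th),g[1]+.018*np.sin(th),0*th+.1006])])
cv2.polylines(big,[C.reshape(-1,1,2)],True,(0,255,255),1)
cv2.imwrite("pics/d2z.png",big)
E
```

```text
0.1006 [445.9 283.3]
0.1086 [450.5 271.7]
0.1446 [471.9 217.4]
0.166 [485.3 183.4]
```

View pics/d2z.png

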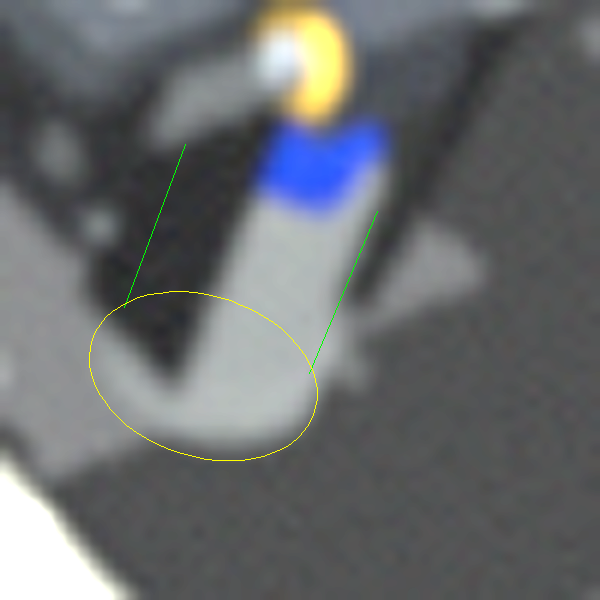

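Blue's stem edges run parallel to the projected vertical (slope 0.37 for both), so it is upright. The extra width is just this specimen. Lowering.

>>> jog_arm:
  series:
    - {"dp": [0.15,0,0],"twist": 0}
    - {"dp": [0.3,0,0],"twist": 0}
    - {"dp": [0.45,0,0],"twist": 0}
    - {"dp": [0.6,0,0],"twist": 0}
    - {"dp": [0.75,0,0],"twist": 0}
    - {"dp": [0.87,0,0],"twist": 0}
    - {"dp": [0.94,0,0],"twist": 0}
    - {"dp": [0.96,0,0],"twist": 0}

```text
t: 53.2
position: [0.5525, 0.3017, 0.2103]
ee_rot: [0.498, -0.502, 0.498, 0.502]
wrist_force: [-0.6, 0.2, -0.6]
grip_width: 0.032
```

>>> jog_arm:
  series:
    - {"dp": [0.005,0,0],"twist": 0}
    - {"dp": [0.01,0,0],"twist": 0}
    - {"dp": [0.015,0,0],"twist": 0}
    - {"dp": [0.02,0,0],"twist": 0}
    - {"dp": [0.02,0,0],"twist": 0}

```text
t: 53.82
position: [0.5525, 0.3017, 0.2088]
ee_rot: [0.498, -0.502, 0.498, 0.502]
wrist_force: [-0.9, -0.0, -1.8]
grip_width: 0.0325
```

>>> jog_arm:
  series:
    - {"dp": [0.005,0,0],"twist": 0}
    - {"dp": [0.01,0,0],"twist": 0}
    - {"dp": [0.01,0,0],"twist": 0}

```text
t: 54.2
position: [0.5525, 0.3017, 0.2077]
ee_rot: [0.498, -0.502, 0.498, 0.502]
wrist_force: [0.1, -0.0, -1.8]
grip_width: 0.032
```

```bash
python3 plan.py;  python3 - <<'E'
from workcell import read_camera
import cv2,numpy as np
im,d=read_camera("scene"); cv2.imwrite("pics/d3s.png",cv2.resize(im[120:270,370:520],(600,600),interpolation=cv2.INTER_CUBIC)[:,:,::-1])
E
```

```text
t 54.20 grasp [552.5 301.7  36.7] jaw 90.53 toolx [-0. -0. -1.] yax [-1.   -0.01  0.  ] width 32.0 F [ 0.1 -0.  -1.8] q [ 0.41  0.27  1.83 -0.    1.04 -1.17]
```

View pics/d3s.png

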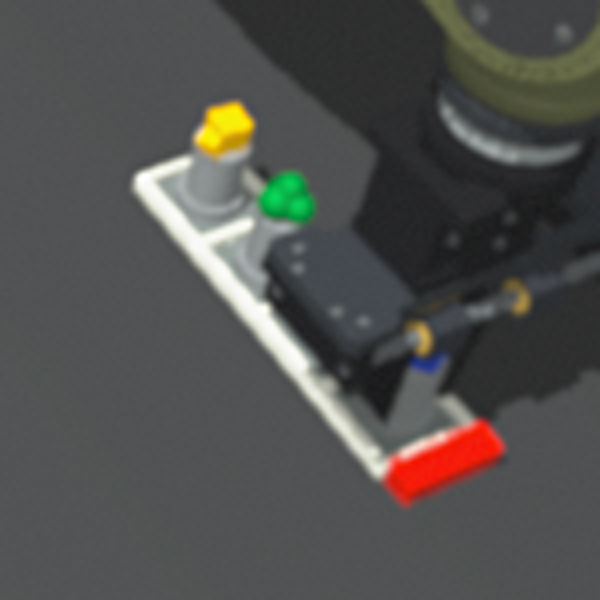

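Blue is in the well next to the red block, about 1 mm above the floor. Finishing the descent.

>>> jog_arm:
  series:
    - {"dp": [0.005,0,0],"twist": 0}
    - {"dp": [0.01,0,0],"twist": 0}
    - {"dp": [0.01,0,0],"twist": 0}

```text
t: 54.62
position: [0.5527, 0.3017, 0.207]
ee_rot: [-0.498, 0.502, -0.498, -0.502]
wrist_force: [1.1, -0.5, 0.0]
grip_width: 0.0319
```

>>> jog_arm:
  series:
    - {"dp": [0.003,0,0],"twist": 0}
    - {"dp": [0.005,0,0],"twist": 0}
    - {"dp": [0.005,0,0],"twist": 0}

```text
t: 55.0
position: [0.5528, 0.3018, 0.2069]
ee_rot: [-0.498, 0.502, -0.497, -0.502]
wrist_force: [0.0, 0.5, 3.8]
grip_width: 0.0321
```

```bash
python3 plan.py
```

```text
t 55.00 grasp [553.  301.9  35.9] jaw 90.53 toolx [ 0.001  0.    -1.   ] yax [-1.   -0.01 -0.  ] width 32.1 F [0.  0.5 3.8] q [ 0.41  0.27  1.83 -0.    1.03 -1.17]
```

Firm contact at +4 to 5 N. Releasing, raising and moving clear.

>>> jog_arm:
  series:
    - {"dp": [0,0,0],"twist": 0}
    - {"dp": [0,0,0],"twist": 0}
    - {"dp": [0,0,0],"twist": 0}
    - {"dp": [0,0,0],"twist": 0}
    - {"dp": [0,0,0],"twist": 0}
  fingers: 70

```text
t: 55.62
position: [0.5525, 0.3017, 0.2061]
ee_rot: [0.498, -0.502, 0.498, 0.502]
wrist_force: [-0.0, -0.3, 0.1]
grip_width: 0.0692
```

>>> jog_arm:
  series:
    - {"dp": [-0.08,0,0],"twist": 0}
    - {"dp": [-0.2,0,0],"twist": 0}
    - {"dp": [-0.35,0,0],"twist": 0}
    - {"dp": [-0.5,0,0],"twist": 0}
    - {"dp": [-0.7,0,0],"twist": 0}
    - {"dp": [-0.9,0,0],"twist": 0}
    - {"dp": [-1.0,0,0],"twist": 0}

```text
t: 56.5
position: [0.5529, 0.3019, 0.3088]
ee_rot: [-0.499, 0.503, -0.497, -0.502]
wrist_force: [-0.1, 0.2, 0.7]
grip_width: 0.0701
```

>>> jog_arm:
  series:
    - {"dp": [-0.2,0,-0.2],"twist": 0}
    - {"dp": [-0.4,0,-0.45],"twist": 0}
    - {"dp": [-0.5,0,-0.7],"twist": 0}
    - {"dp": [-0.5,0,-1.0],"twist": 0}

```text
t: 57.0
position: [0.5536, 0.2011, 0.3579]
ee_rot: [-0.498, 0.503, -0.497, -0.502]
wrist_force: [0.1, 0.3, -0.2]
grip_width: 0.0699
```

>>> jog_arm:
  series:
    - {"dp": [0,0,-0.3],"twist": 0}
    - {"dp": [0,0,-0.6],"twist": 0}
    - {"dp": [0,0,-0.9],"twist": 0}
    - {"dp": [0,0,-1.0],"twist": 0}
    - {"dp": [0,0,-1.0],"twist": 0}
    - {"dp": [0,0,-1.0],"twist": 0}

```text
t: 57.75
position: [0.5544, 0.1024, 0.3563]
ee_rot: [0.498, -0.502, 0.497, 0.503]
wrist_force: [0.5, -0.2, 0.6]
grip_width: 0.0696
```

```bash
python3 plan.py;  python3 - <<'E'
from workcell import read_camera
import cv2,numpy as np
from m3 import *
ims=[]
for n,c in(("scene",(120,270,370,520)),("top",(190,340,110,260))):
    im,d=read_camera(n); np.savez(f"pics/{n}_f.npz",im=im,d=d)
    ims.append(cv2.resize(im[c[0]:c[1],c[2]:c[3]],(400,400),interpolation=cv2.INTER_CUBIC))
    W=wells(*V)
    P,ok=cloud(n,d)
    for (x,k,e),w in zip(fitstems(n,d,W),W):
        s=ok&(np.hypot(P[:,0]-w[0],P[:,1]-w[1])<35)&(P[:,2]<110)
        print(n,None if x is None else (x-w).round(1),k,e, "top z",np.percentile(P[s,2],99.5).round(1))
cv2.imwrite("pics/f.png",np.hstack(ims)[:,:,::-1])
E
```

```text
t 57.75 grasp [554.4 102.5 185.3] jaw 90.57 toolx [-0.  0. -1.] yax [-1.   -0.01  0.  ] width 69.6 F [ 0.5 -0.2  0.6] q [ 0.09 -0.03  1.89  0.    1.28 -1.49]
scene [-0.8 -0.1] 151 0.5853529881876334 top z 71.9
scene [-2.6  0.4] 134 0.7202396003528744 top z 70.2
scene [-1.  -0.9] 137 0.6473430337900101 top z 63.4
scene None 4 None top z 22.8
top [0.7 1.4] 68 0.40032226729632203 top z 71.7
top [-0.9  1. ] 65 0.27864729307637326 top z 72.0
top [ 0.6 -0.1] 60 0.32327479639266254 top z 71.9
top [-1.7  0.1] 58 0.298988911262831 top z 67.9
```

View pics/f.png

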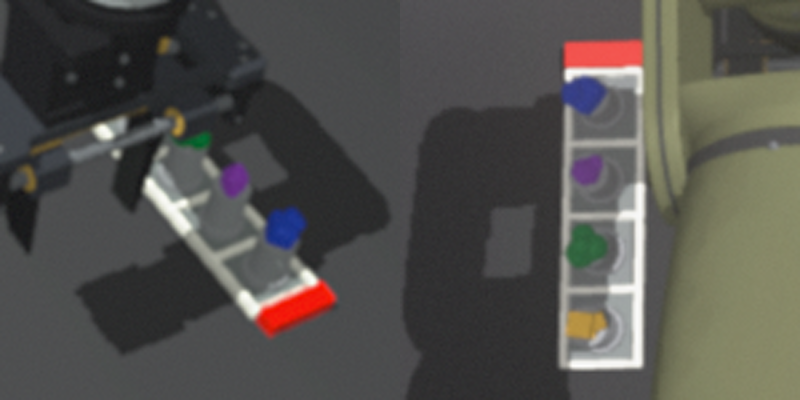

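All four stand upright in the right order, within 3 mm of their well centres, and the heights match flat seating. In the top view, from the red block: blue (585,95), violet (588,170), green (586,245), yellow (585,325). Handing in.

```bash
python3 -c "
from workcell import sign_off; print(sign_off())"
```

```text
the job is handed in; nothing more can be done
None
```

All four specimens are in the viewing rack in reverse order. From the red end outward the wells hold blue, violet, green and yellow. I handed the job in at about 58 s of the 125 s allowed, with the gripper open and the arm clear of the rack.

**Placing:** each specimen was lowered to light contact (about 2–5 N), released and seen upright. I set blue back in its own well once and regripped it 3 mm lower, because the gripper read 32.1 mm instead of 30 mm. It read the same after regripping, but blue hung parallel to the projected vertical, so I carried on.

**Last checks:**
- **Position:** in the top view all four stems were within 2 mm of their well centres; the wells allow 8 mm of play.
- **Height:** top heights were about 72, 72, 72 and 68 mm in that order, against 70, 74, 72 and 68 mm expected. The differences are within the depth noise.
- **Scene view:** the arm blocked yellow and part of green here, so those two were confirmed at the end only from the top camera. Violet came out 2.6 mm off centre here, against about 1 mm in the top view. Each camera's calibration is good to about 2 mm.

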